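# Stack a terminal module on an enclosure with a separator and hold the stack up

### The arm

A 6-joint arm with a two-finger parallel gripper is mounted at the origin on the work surface. World frame = base frame: x ahead of the robot, y to its left, z up, the work surface at z = 0. Lengths are in mm, angles in degrees, forces in N, time in s.
With the tool pointing down it reaches from about 250 to 775 mm from the base axis. Payload 4 kg.
Tool frame: the origin (TCP) lies at the centre of the arm's flange, where the gripper is bolted on; the fingertips stand 199 mm ahead of it and the grasp point (between the pads) lies 180 mm ahead of it; z points along the fingers, y is the direction in which the jaws open and shut (so a half turn about z gives the same grasp; the last joint's range is limited). The gripper opens to 94 mm and grips with 3 to 60 N. Pads are 16 mm wide; open, the fingers measure 119 mm over their backs; the gripper's body (75 mm by 177 mm) begins 78 mm behind the grasp point.
Start: joints at [-70.766, 4.996, 78.535, -0, 96.463, -5.907], TCP at [233.663, -497.897, 404.706] pointing down, gripper open.
Joint ranges: [-177.83, 177.83], [-43.37, 116.18], [15.69, 146.23], [-61.86, 241.86], [9.47, 152.12], [-147.06, 147.06]. Speed limits (degrees/s): [159.86, 159.86, 180, 180, 180, 180].

### API

Orientations are given as [roll, pitch, yaw] about the fixed x, y, z axes, in that order (R = Rz(yaw) Ry(pitch) Rx(roll)).
In Python, from workcell import arm gives the robot as it stands.
- The arm moves only by the tool drive_tool, never from a script. Its argument "rows" is a list of rows, each a list of 7 numbers: the shift along the tool's x, y, z in cm, then the turn, a rotation vector about the tool's x, y, z in rad, then the finger opening in cm, from 0 to 9.4. A call has exactly 5 rows; each row shifts and turns the pose as measured when the row begins, along the tool's axes as they then stand; what a row does not reach is not made up. A row lasts 1/10 s, in which the tool goes at most 50 mm and 8.59 degrees, less where a joint would pass 70% of its speed; a pose out of reach is approached as far as the arm can. A call with a gripper value outside its range is refused whole. The fingers move at their own pace and stop on an object; "newtons" is the grip in N (left out, the last holds). Time passes only in rows, so rows that do not move let the fingers close, or fill a call up. It gives the time, the measured TCP pose, the force and the opening at its end, in the units of the state.
- arm.sense(): the state, without advancing time (a new reading comes with each control period).
- arm.snapshot(name): name is "scene" or "top"; returns a dict with "image" (480x640x3 uint8, red, green, blue), "z_map" (480x640 float32, mm along the optical axis (not along the pixel's ray), 0 where there is no reading), "fx", "fy", "cx", "cy" (pixels), "k1" (the pictures are not rectified: a ray, as slopes to the right and down, at radius r is drawn at 1 + k1 r^2 times it, then the intrinsics apply), "R" (3x3) and "t" (3): a world point X has camera coordinates R X + t. Camera axes: x right, y down, z forward; pixel columns grow to the right and rows downward; lengths in mm; the calibration is good to about 2 mm. A picture is of the moment at which its call begins.
- arm.job_done(): hands the job in, once; it reports no verdict.
Trained networks look in a picture, given as the dict that the camera call returned (one of the last four; its "shot" number tells which), for a name from the list of things; names that differ only in an ending like _2 or _b are one class to them, and where a whole thing is asked for, a point or a joint stands for the part that bears it (a point fixed in the world has none). Each returns a list of dicts, best first, with "p" (0 to 1); they miss things now and then, are a little off and sometimes report something else, mostly with a low value. They report only what shows in the picture. A call takes as long as a camera call. They do not tell look-alikes from the thing itself.
- arm.spot_in(thing, picture): "point" ([x, y, z] in mm, in the coordinates of the camera as it stood for that picture, good to about 4 mm: the middle of the surface that is visible of it).
- arm.masks_of(thing, picture): "mask" (480x640 bool, what is visible of it).
- arm.spot_point(thing, picture): "point" ([x, y, z] in mm, in the coordinates of the camera as it stood for that picture, good to about 4 mm: a listed point, or the origin of a listed thing).
The state is a dict: "clock": time; "joint_pos": joint angles; "dq": joint speeds; "effort": joint torques, N m; "tcp_pos": TCP position; "orientation": TCP orientation; "ft_force": force on the tool from outside, world axes, zero at the start; "ft_torque": the same for the moment, N m; "grip_width": finger opening in mm.
Only numpy, scipy, OpenCV 4.12 (cv2) and the standard library are available. Lean on these libraries where they do the work, as an engineer would, in place of code of your own. Each camera call takes 0.05 s, during which the arm holds its last target.

### The job

Lay the oblong separator sheet centred and square on top of the long black enclosure that stands on the steel stand, then set the flat terminal module centred and square on the sheet; set both down gently rather than dropping them. Then grip the enclosure by its long sides, lift the whole stack straight up about 10 cm clear of the stand, and finish while still holding it there, level and still, with sheet and module in place. Leave the other things on the table where they are.

Things in the scene. Friction and masses are not known exactly. Their poses are not given: they have to be found in the camera images.
- enclosure_c (a point): centre (half-way up) of the enclosure: a closed black plastic box with a flat top, 116 long (its x) x 60 wide (its y) x 36 mm high, 0.18 to 0.34 kg, loose, standing lengthwise on the stand. It is the longest black box. Its centre of mass is at its centre. Four small screws in its lid corners are flush. z is up. Lifted by its 60 mm width.
- stand_top (a point): centre of the top face of the stand, fixed to the table: a steel block with a rubber top, 90 (x) x 36 (y) mm and 30 mm high above the table, on a 100 x 60 x 6 mm foot plate. The enclosure sits about centred on it and overhangs it by about 13 mm at each end and 12 mm at each side. It does not move during the job.
- sheet_c (a point): centre of the separator: a rigid brown pressboard sheet, 100 long (x) x 46 wide (y) x 5 mm thick (z), 35 g, lying flat on a fixed aluminium rest, 80 x 24 mm and 20 mm high (on an 84 x 50 x 4 mm foot plate), that it overhangs by about 10 mm at the ends and 11 mm at the sides.
- terminal_c (a point): centre (half-way up) of the terminal module: a flat grey plastic bar with two rows of flush screws on top, 92 long (x) x 40 wide (y) x 20 mm high (z), 0.12 kg, lying on the table.
- pushbox: bystander, to be left alone: small black box 50 x 50 x 45 mm with a 6 mm round button on top; origin at the centre of its underside.
- offcut: bystander: square brown pressboard offcut 60 x 60 x 5 mm lying on the table (not the separator); origin at the centre of its underside.
- breaker: bystander: grey stepped circuit breaker 74 x 36 x 60 mm high; origin at the centre of its underside.
- duct: bystander: short open white slotted wiring duct 130 x 30 x 30 mm; origin at the centre of its underside.
- driver: bystander: screwdriver, about 200 mm long, lying flat near the far edge of the table; origin on its underside.
- taperoll: bystander: black tape roll, 64 mm across, 19 mm high, lying flat at the left; origin at the centre of its underside.
- spanner: bystander: steel spanner, about 180 mm long, lying flat at the right; origin on its underside.
Mind the look-alikes: they are no part of the job. What is shaped like the part that bears sheet_c but green or yellow is not meant.

How it is judged:
By the outcome, as a careful person would: the job done as asked, in the order asked, and still so for the second after the job is handed in, while the arm keeps its last pose, push and grip.
It also fails if it takes over 72 s, if anything falls off the work surface, if the arm or the gripper's body presses on something with over 40 N, if the wrist force passes 120 N, or if a joint passes its speed limit or range.

## Working session

There is one attempt and no reset: what is moved stays moved. The work goes in short steps, Python scripts to look and compute and a tool call to move; the robot and the scene stay as the last step left them, time stands still between calls to the robot, and variables do not carry over. Pictures are saved under pics/ and viewed, and the job is handed in when it is done.

Besides the shell and the picture viewer there is one more tool, called after ">>>" by a JSON object that holds its "name" and its "arguments". drive_tool: Moves the arm, as the interface text tells. Its arguments: {"type":"object","properties":{"rows":{"type":"array","items":{"type":"array","items":{"type":"number"}}},"newtons":{"type":"number"}},"required":["rows"]}

```bash
mkdir -p pics; cat > h.py <<'E'
import numpy as np, cv2
from workcell import arm
def c2w(p,s): return np.array(s["R"]).T@(np.array(p)-np.array(s["t"]))
def cloud(s):
    K=np.array([[s["fx"],0,s["cx"]],[0,s["fy"],s["cy"]],[0,0,1.]])
    u,v=np.meshgrid(np.arange(640.),np.arange(480.))
    n=cv2.undistortPoints(np.stack([u,v],-1).reshape(-1,1,2),K,np.array([s["k1"],0,0,0.])).reshape(480,640,2)
    z=s["z_map"]
    P=np.dstack([n[...,0]*z,n[...,1]*z,z])
    return (P-np.array(s["t"]))@np.array(s["R"])
def save(s,n): cv2.imwrite(f"pics/{n}.png",s["image"][...,::-1])
E
python3 - <<'E'
from h import *
st=arm.sense();print(st)
for n in("scene","top"):
    s=arm.snapshot(n);save(s,n+"0")
    print(n,s["fx"],s["k1"],"cam",-np.array(s["R"]).T@s["t"], "dir",np.array(s["R"])[2])
    for t in("enclosure_c","stand_top","sheet_c","terminal_c"):
        for d in arm.spot_point(t,s)[:3]: print(t,round(d["p"],2),c2w(d["point"],s).round(1))
E
```

```text
{'clock': 0.0, 'joint_pos': array([-7.07664089e+01,  5.03861882e+00,  7.86213702e+01,  1.99183032e-04,
        9.64621428e+01, -5.90552729e+00]), 'dq': array([-0.01154149, -0.12232922, -0.02764694, -0.0287324 ,  0.07179561,
       -0.00859294]), 'effort': array([ 4.06194667e-04, -3.40183854e+01, -3.02424932e+01,  7.18571758e-02,
        3.31224524e-02, -1.74415250e-04]), 'tcp_pos': array([ 233.62592193, -497.79936657,  403.53826741]), 'orientation': array([-1.79878537e+02, -1.27628693e-02,  2.51391271e+01]), 'ft_force': array([0.79617145, 0.18605941, 0.51956272]), 'ft_torque': array([-0.00233473,  0.02413684, -0.03141917]), 'grip_width': 93.81244576150965}
scene 451.98778823570404 -0.11707901082500773 cam [ 975.23188839 -780.74170556  727.84429103] dir [-0.38847943  0.70214193 -0.59672477]
enclosure_c 0.69 [ 525.6 -305.8   49.6]
sheet_c 0.89 [602.3 304.8   1.9]
sheet_c 0.75 [461.6 309.   22.3]
sheet_c 0.75 [407.3 448.5   1. ]
terminal_c 0.77 [600.1 -25.4  10.2]
terminal_c 0.37 [775.2 -27.7   2.9]
top 598.676927072045 0.009351338983891634 cam [ 376.1584312     2.71665507 1387.58335824] dir [ 0.1216698  -0.01327258 -0.99248189]
enclosure_c 0.97 [ 526.7 -309.7   50.4]
enclosure_c 0.49 [598.1 -24.5   8.6]
sheet_c 0.86 [403.8 448.1   2.2]
sheet_c 0.83 [602.7 301.5   4.2]
sheet_c 0.67 [537.2 173.    2.9]
terminal_c 0.55 [599.3 -26.    8.9]
```

View pics/scene0.png

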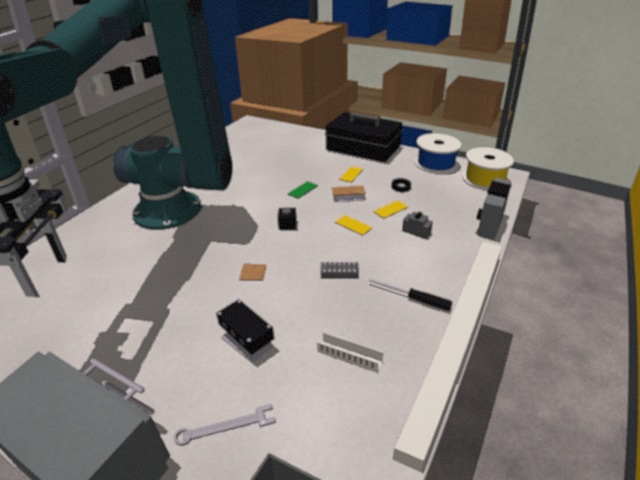

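View pics/top0.png

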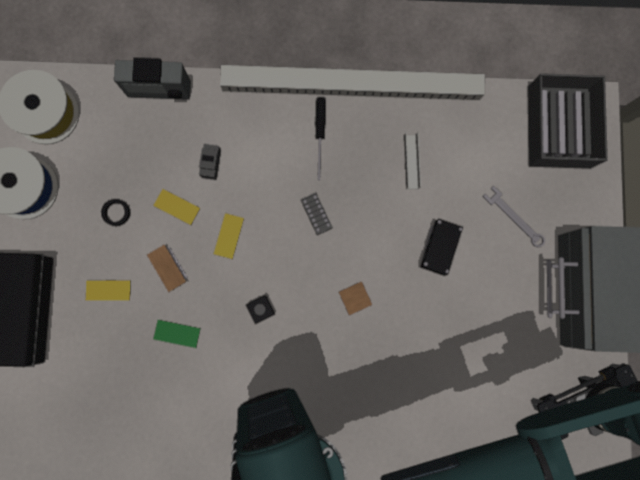

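The scene view shows the brown sheet at (348,193), the grey terminal at (339,270) and the enclosure at (246,326). In the top view they sit at (167,268), (317,213) and (441,246). The yellow and green sheets are look-alikes. Next I'll measure the poses.

```bash
cat >> h.py <<'E'
def rect(P,m):
    pts=P[m][:,:2].astype(np.float32)
    (cx,cy),(w,h),a=cv2.minAreaRect(pts)
    if w<h: w,h,a=h,w,a+90
    a=(a+90)%180-90
    return np.round([cx,cy,w,h,a],1)
def clean(m):
    m=cv2.morphologyEx(m.astype(np.uint8),cv2.MORPH_OPEN,np.ones((2,2)))
    n,l,st,c=cv2.connectedComponentsWithStats(m)
    return l==1+np.argmax(st[1:,4])
def topface(s,xy,zlo,zhi,r=75):
    P=cloud(s); d=np.hypot(P[...,0]-xy[0],P[...,1]-xy[1])
    return P,clean((d<r)&(P[...,2]>zlo)&(P[...,2]<zhi)&(s["z_map"]>0))
E
python3 - <<'E'
from h import *
for n in("top","scene"):
    s=arm.snapshot(n);P=cloud(s)
    for px in ([(167,268),(317,213),(441,246),(350,320)] if n=="top" else [(348,190),(339,268),(246,322),(300,320)]): print(n,px,P[px[1],px[0]].round(1))
    for nm,xy,lo,hi in(("sheet",(461,309),17,32),("term",(600,-25),11,28),("encl",(526,-308),56,75)):
        P,m=topface(s,xy,lo,hi)
        print(nm,rect(P,m),m.sum(),np.median(P[m],0).round(1),P[m].mean(0).round(1))
    for t in("sheet_c","terminal_c","enclosure_c"):
        for d in arm.masks_of(t,s)[:5]:
            mm=d["mask"]; 
            if mm.sum()>10: print(t,round(d["p"],2),rect(P,mm),P[mm].mean(0).round(1))
i=s["image"][160:400,180:440,::-1]
cv2.imwrite("pics/z1.png",cv2.resize(i,None,fx=3,fy=2.5))
s=arm.snapshot("top");i=s["image"][170:350,60:480,::-1];cv2.imwrite("pics/z2.png",cv2.resize(i,None,fx=1.9,fy=1.9))
E
```

```text
top (167, 268) [459.8 311.3  21.3]
top (317, 213) [597.7 -26.   20.6]
top (441, 246) [ 525.7 -304.5   61. ]
top (350, 320) [ 354.8 -109.7   -2.1]
sheet [405.7 190.  368.1  91.5  67.1] 893 [456.8 310.5  24.7] [456.6 309.7  30.1]
term [511.  -28.9 267.8  70.6   1.6] 686 [593.2 -25.8  19.6] [593.  -25.9  22.7]
encl [ 446.7 -205.6  422.8  121.3  -55.3] 1415 [ 521.2 -307.9   65.5] [ 520.9 -307.4   68.1]
sheet_c 0.96 [489.7  93.  269.9 106.4  60. ] [537.9 177.5  12.8]
sheet_c 0.91 [407.8 191.1 371.3  89.7  66.9] [459.4 312.3  28.7]
sheet_c 0.89 [325.  168.8 341.1  66.9 -84. ] [311.5 285.6  10.7]
sheet_c 0.84 [515.4 166.3 426.2  54.6  56.9] [601.8 299.8  15. ]
sheet_c 0.74 [401.6 251.  497.2  44.6  89.3] [403.6 445.6  14. ]
terminal_c 0.57 [510.  -26.9 265.4  69.    2.1] [595.7 -23.   23.5]
enclosure_c 0.58 [ 447.1 -196.2  407.4  111.3  -55.1] [ 522.  -302.4   69.6]
scene (348, 190) [460.1 311.9  23.2]
scene (339, 268) [601.1 -31.2  21.8]
scene (246, 322) [ 534.3 -311.8   65.9]
scene (300, 320) [ 593.1 -205.6    0.8]
sheet [471.8 317.3 125.1  69.8  53.8] 288 [465.8 307.2  24.8] [465.4 308.3  23. ]
term [ 760.  -393.6  881.4   92.2  -66.7] 501 [602.8 -30.6  19.8] [604.4 -33.5  21.1]
encl [ 749.  -502.3  709.   110.5  -42. ] 1397 [ 535.8 -315.    66. ] [ 535.1 -315.3   67. ]
sheet_c 0.79 [ 758.9 -216.5 1204.9   94.3  -73.5] [606.5 295.8   7.2]
sheet_c 0.72 [403.9 450.2 118.6  54.7 -87.2] [406.1 443.6   5.2]
sheet_c 0.72 [ 610.5 -238.5 1303.6   92.1  -60.1] [321.6 267.5  13.3]
sheet_c 0.67 [460.5 310.7  98.5  53.9  28.7] [460.  307.   24.8]
sheet_c 0.62 [ 769.4 -272.2 1093.1   95.   -63. ] [545.3 168.5   9.5]
terminal_c 0.96 [ 793.  -370.5  893.4   91.9  -60.4] [601.4 -31.9  17.3]
terminal_c 0.2 [ 753.7 -515.3  684.6   97.5  -42. ] [ 540.5 -333.5   11. ]
enclosure_c 0.79 [ 746.5 -506.   707.6  102.7  -42. ] [ 537.4 -320.1   63.6]
```

View pics/z2.png

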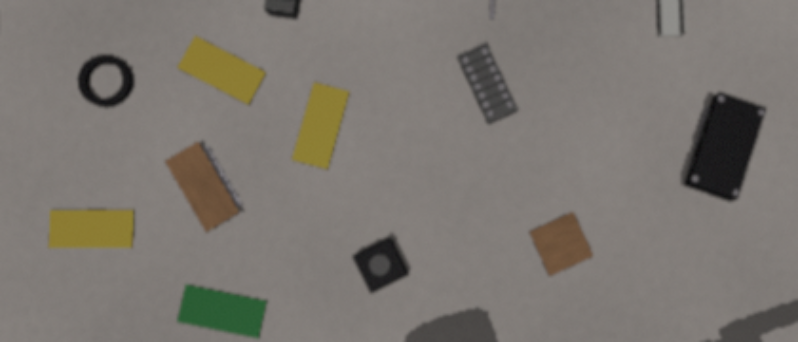

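```bash
cat >> h.py <<'E'
from scipy.optimize import minimize
def proj(s,X):
    K=np.array([[s["fx"],0,s["cx"]],[0,s["fy"],s["cy"]],[0,0,1.]])
    r,_=cv2.Rodrigues(np.array(s["R"],float))
    return cv2.projectPoints(np.asarray(X,float).reshape(-1,1,3),r,np.array(s["t"],float),K,np.array([s["k1"],0,0,0.]))[0].reshape(-1,2)
def box(x,y,a,L,W,z0,z1):
    c,q=np.cos(np.radians(a)),np.sin(np.radians(a))
    return np.array([[x+c*i*L/2-q*j*W/2,y+q*i*L/2+c*j*W/2,z] for z in(z0,z1) for i,j in((-1,-1),(1,-1),(1,1),(-1,1))])
def sil(s,B,SS=8):
    h=cv2.convexHull(proj(s,B).astype(np.float32)).reshape(-1,2)
    u0=np.floor(h.min(0)).astype(int)-6;u1=np.ceil(h.max(0)).astype(int)+6
    im=np.zeros(((u1[1]-u0[1])*SS,(u1[0]-u0[0])*SS),np.uint8)
    cv2.fillPoly(im,[np.round(((h-u0+.5)*SS-.5)*16).astype(np.int32)],255,shift=4)
    f=np.zeros((480,640)); f[u0[1]:u1[1],u0[0]:u1[0]]=cv2.resize(im,(u1[0]-u0[0],u1[1]-u0[1]),interpolation=cv2.INTER_AREA)/255.
    return f
def fit(shots,fgs,x,y,a,L,W,z0,z1):
    # fgs: soft foreground maps 0..1
    def cost(p):
        c=0
        for s,g in zip(shots,fgs):
            m=sil(s,box(*p,L,W,z0,z1)); c+=np.abs(m-g).sum()/m.sum()
        return c
    best=None
    for da in(-10,0,10):
        x0=np.array([x,y,a+da]); r=minimize(cost,x0,method="Nelder-Mead",options=dict(initial_simplex=x0+np.array([[0,0,0],[6,0,0],[0,6,0],[0,0,6]]),xatol=.05,fatol=1e-4))
        if best is None or r.fun<best.fun: best=r
    return best.x.round(2),round(best.fun,3)
def window(s,g,B,pad=12):
    h=proj(s,B);u0=h.min(0)-pad;u1=h.max(0)+pad
    v,u=np.mgrid[:480,:640]
    return g*((u>u0[0])&(u<u1[0])&(v>u0[1])&(v<u1[1]))
E
python3 - <<'E'
from h import *
for n,pts in(("top",[(167,268),(317,213),(441,246),(350,225),(428,262),(165,290),(140,260)]),("scene",[(348,190),(348,199),(339,268),(246,322),(260,345),(240,350),(300,300),(325,190)])):
    s=arm.snapshot(n)
    for u,v in pts: print(n,(u,v),s["image"][v-1:v+2,u-1:u+2].reshape(-1,3).mean(0).round())
    i=s["image"]
    print(i[213,295:340].sum(1)//3 if n=="top" else i[268,310:370].sum(1)//3)
E
```

```text
top (167, 268) [104.  79.  57.]
top (317, 213) [70. 69. 68.]
top (441, 246) [26. 26. 27.]
top (350, 225) [129. 124. 121.]
top (428, 262) [38. 37. 38.]
top (165, 290) [130. 124. 120.]
top (140, 260) [131. 126. 122.]
[126 126 125 125 124 124 125 124 125 124 118  92  68  68  68  71  73  71
  70  68  70  70  70  69  67  67  68  68  70  71  81 107 119 122 124 124
 124 124 123 123 124 123 121 121 122]
scene (348, 190) [160. 115.  75.]
scene (348, 199) [111. 107. 113.]
scene (339, 268) [105. 101. 102.]
scene (246, 322) [24. 23. 26.]
scene (260, 345) [11.  9. 14.]
scene (240, 350) [112. 106. 112.]
scene (300, 300) [200. 191. 187.]
scene (325, 190) [196. 187. 183.]
[190 188 193 190 190 191 191 189 189 180 148 109  95  99 102  95  87  84
  95 102  98  82  80  96  99  93  80  83  95 104  96  87  91  98 103  98
  88  90 102 102  97  81  89  99  99  95  79  83 121 163 183 189 186 186
 187 187 188 188 186 189]
```

View pics/z1.png

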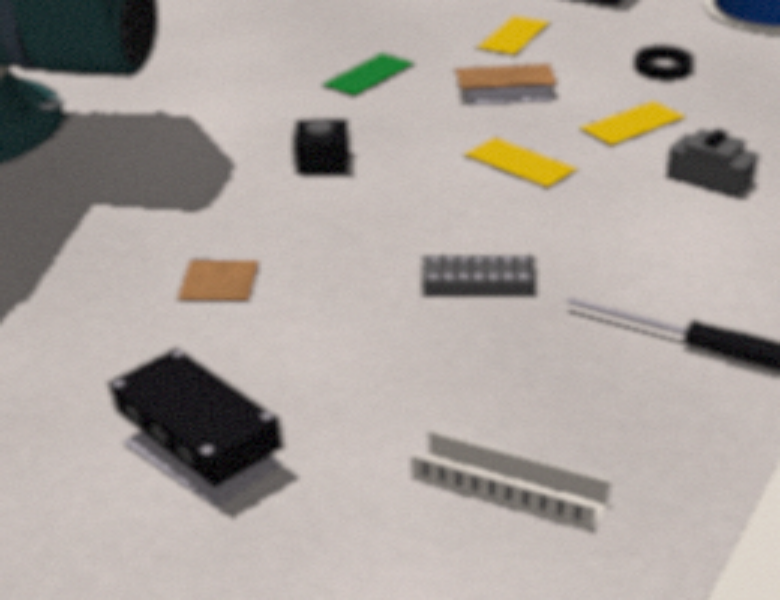

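```bash
cat >> h.py <<'E'
def fgmap(s,kind,n):
    i=s["image"].astype(float)
    if kind=="sheet":
        d=i[...,0]-i[...,2]; d[(i[...,1]-i[...,2])>0.62*d+2]=0 if False else d[(i[...,1]-i[...,2])>0.62*d+2]
        hi=47 if n=="top" else 85; return np.clip((d-10)/(hi-12),0,1)
    b=cv2.morphologyEx(i.mean(2).astype(np.uint8),cv2.MORPH_ERODE if 0 else cv2.MORPH_OPEN,np.ones((5,5))).astype(float) if kind=="encl" else i.mean(2)
    if kind=="encl": return np.clip(((68 if n=="top" else 62)-b)/20+.5,0,1)
    if kind=="term": return np.clip(((122 if n=="top" else 188)-b)/(48 if n=="top" else 80),0,1)
DIM=dict(sheet=(100,46),term=(92,40),encl=(116,60))
def locate(kind,xya,z0,z1,cams=("top","scene"),dbg=None):
    S=[arm.snapshot(n) for n in cams]; L,W=DIM[kind]
    G=[window(s,fgmap(s,kind,n),box(*xya,L,W,z0,z1)) for s,n in zip(S,cams)]
    out=[]
    for k in range(len(S)):
        r=fit(S[k:k+1],G[k:k+1],*xya,L,W,z0,z1); out.append(r); print(kind,cams[k],r)
    if len(S)>1: r=fit(S,G,*xya,L,W,z0,z1); print(kind,"both",r)
    if dbg:
        for s,g,n in zip(S,G,cams):
            im=s["image"][...,::-1].copy(); im=cv2.resize(im,None,fx=4,fy=4,interpolation=cv2.INTER_CUBIC)
            q=proj(s,box(*r[0],L,W,z0,z1)); q4=((q+.5)*4-.5).astype(int)
            for f in((0,1,2,3),(4,5,6,7)): cv2.polylines(im,[q4[list(f)]],True,(0,0,255) if f[0] else (0,255,0),1)
            c=q4.mean(0).astype(int); c=np.maximum(c,150); cv2.imwrite(f"pics/{dbg}_{n}.png",np.vstack([im[c[1]-150:c[1]+150,c[0]-150:c[0]+150],cv2.cvtColor(cv2.resize((g*255).astype(np.uint8),None,fx=4,fy=4)[c[1]-150:c[1]+150,c[0]-150:c[0]+150],cv2.COLOR_GRAY2BGR)]))
    return r[0]
E
python3 - <<'E'
from h import *
locate("sheet",(460,310,29),20,25,dbg="s1")
locate("term",(598,-26,28),0,20,dbg="t1")
locate("encl",(526,-308,-10),30,66,dbg="e1")
a=[cv2.imread(f"pics/{k}_{n}.png") for n in("top","scene") for k in("s1","t1","e1")]
cv2.imwrite("pics/d1.png",cv2.resize(np.hstack(a),(1800//2*8//9,300*8//9*1)) if 0 else cv2.resize(np.hstack(a[:3]),(800,533)))
cv2.imwrite("pics/d2.png",cv2.resize(np.hstack(a[3:]),(800,533)))
E
```

```text
sheet top (array([460.23, 313.74,  33.02]), np.float64(0.049))
sheet scene (array([459.06, 314.07,  30.86]), np.float64(0.734))
sheet both (array([460.32, 313.88,  32.87]), np.float64(0.787))
term top (array([598.07, -23.97,  26.4 ]), np.float64(0.154))
term scene (array([598.87, -26.11,  26.91]), np.float64(0.107))
term both (array([597.97, -24.36,  26.66]), np.float64(0.298))
encl top (array([ 525.33, -305.06,  -17.15]), np.float64(0.049))
encl scene (array([ 525.82, -308.95,  -21.56]), np.float64(0.106))
encl both (array([ 525.62, -306.47,  -18.74]), np.float64(0.194))
```

```bash
ls pics
```

```text
d1.png
d2.png
e1_scene.png
e1_top.png
s1_scene.png
s1_top.png
scene0.png
t1_scene.png
t1_top.png
top0.png
z1.png
z2.png
```

View pics/d1.png

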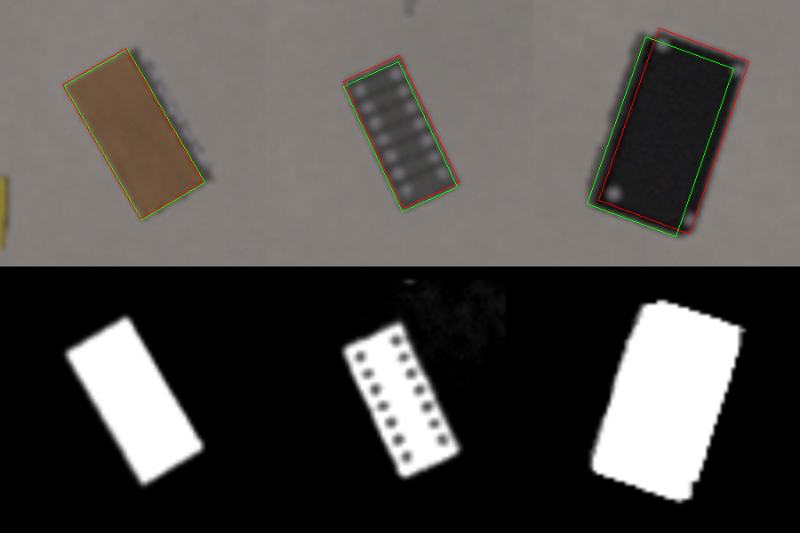

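View pics/d2.png

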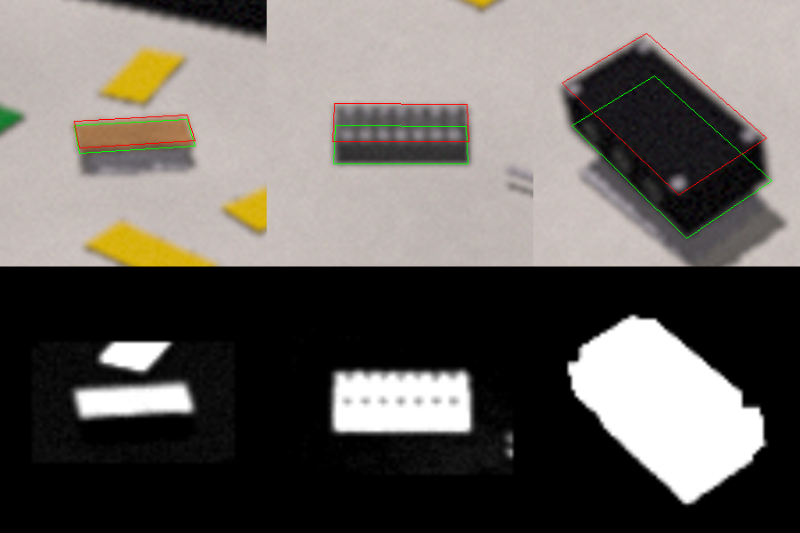

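```bash
python3 - <<'E'
s=open('h.py').read()
a=s.index('        d=i[...,0]-i[...,2]; d[');b=s.index('        hi=47')
s=s[:a]+'        d=i[...,0]-i[...,2]; d[(i[...,1]-i[...,2])>.75*d]=0\n'+s[b:]
s=s.replace('b=cv2.morphologyEx(i.mean(2).astype(np.uint8),cv2.MORPH_ERODE if 0 else cv2.MORPH_OPEN,np.ones((5,5))).astype(float) if kind=="encl" else i.mean(2)','b=i.mean(2)')
s=s.replace('''    if kind=="encl": return np.clip(((68 if n=="top" else 62)-b)/20+.5,0,1)''','''    if kind=="encl": return np.clip(((75 if n=="top" else 68)-b)/40+.5,0,1)''')
s+='''
def plan(x,y,z,yaw):
    st=arm.sense(); p=st["tcp_pos"]; from scipy.spatial.transform import Rotation as Ro
    R=Ro.from_euler("xyz",st["orientation"],degrees=True)
    T=Ro.from_euler("xyz",[180,0,yaw],degrees=True)
    d=R.inv().apply(np.array([x,y,z])-p)/10
    print("clock",round(st["clock"],2),"pose",p.round(1),st["orientation"].round(2),"F",st["ft_force"].round(1),"grip",round(st["grip_width"],1))
    print("shift cm",d.round(2),"rot rad",(R.inv()*T).as_rotvec().round(4))
'''
open('h.py','w').write(s)
E
python3 - <<'E'
from h import *
locate("sheet",(460,313,32),20,25,dbg="s2")
locate("term",(598,-25,27),0,20)
locate("encl",(526,-307,-18),30,66,dbg="e2")
plan(460,314,300,32)
a=[cv2.imread(f"pics/{k}_{n}.png") for n in("top","scene") for k in("s2","e2")]
cv2.imwrite("pics/d3.png",cv2.resize(np.hstack(a),(800,400)))
E
```

```text
sheet top (array([460.34, 313.76,  33.59]), np.float64(0.049))
sheet scene (array([458.72, 314.61,  32.51]), np.float64(0.448))
sheet both (array([459.94, 313.56,  33.33]), np.float64(0.504))
term top (array([597.89, -23.94,  26.39]), np.float64(0.153))
term scene (array([598.86, -26.11,  26.9 ]), np.float64(0.107))
term both (array([597.91, -24.39,  26.64]), np.float64(0.297))
encl top (array([ 525.67, -305.36,  -17.15]), np.float64(0.07))
encl scene (array([ 527.5 , -310.62,  -21.51]), np.float64(0.111))
encl both (array([ 526.18, -306.78,  -18.45]), np.float64(0.233))
clock 1.65 pose [ 233.7 -497.9  404.7] [180.    -0.    25.14] F [-1.   0.6  0.5] grip 94.2
shift cm [ 54.98 -63.88  10.47] rot rad [ 0.     -0.     -0.1197]
```

View pics/d3.png

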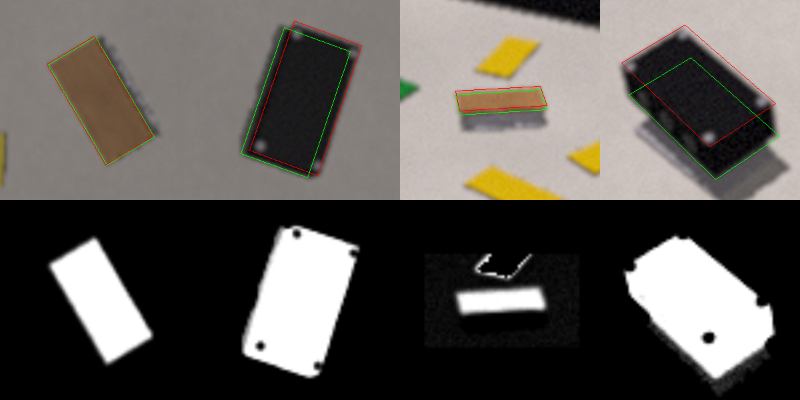

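```bash
cat >> h.py <<'E'
def plane(s,uv,z):
    K=np.array([[s["fx"],0,s["cx"]],[0,s["fy"],s["cy"]],[0,0,1.]])
    n=cv2.undistortPoints(np.array(uv,float).reshape(-1,1,2),K,np.array([s["k1"],0,0,0.])).reshape(-1,2)
    R=np.array(s["R"]);C=-R.T@np.array(s["t"]); d=np.c_[n,np.ones(len(n))]@R
    return C+d*((z-C[2])/d[:,2])[:,None]
E
python3 - <<'E'
from h import *
for n,guess in(("top",(526,-306,-17.5)),("scene",(526,-308,-19.))):
    s=arm.snapshot(n); b=s["image"].astype(float).mean(2)
    pts=[]
    for q in proj(s,box(*guess,100,44,66,66)[:4]):
        u,v=np.round(q).astype(int); 
        # search bright max in 11x11, requires dark ring: use tophat
        th=cv2.morphologyEx(b.astype(np.uint8),cv2.MORPH_TOPHAT,np.ones((7,7))).astype(float)
        w=th[v-7:v+8,u-7:u+8].copy(); j=np.unravel_index(w.argmax(),w.shape); cv,cu=v-7+j[0],u-7+j[1]
        w=np.clip(th[cv-3:cv+4,cu-3:cu+4]-15,0,None); yy,xx=np.mgrid[cv-3:cv+4,cu-3:cu+4]
        pts.append(((w*xx).sum()/w.sum(),(w*yy).sum()/w.sum()))
    X=plane(s,pts,66)[:,:2]; print(n,np.round(pts,1).tolist(),X.round(1).tolist(),"c",X.mean(0).round(1))
    for i,j in((0,1),(3,2),(1,2),(0,3)):
        d=X[j]-X[i];print(np.linalg.norm(d).round(1),np.degrees(np.arctan2(d[1],d[0])).round(1))
E
```

```text
top [[446.2, 271.0], [459.9, 228.7], [439.2, 221.8], [425.4, 263.6]] [[469.7, -315.1], [565.4, -345.5], [579.5, -299.0], [484.9, -268.8]] c [ 524.9 -307.1]
100.4 -17.6
99.3 -17.7
48.6 73.2
48.8 71.9
scene [[219.3, 313.1], [248.5, 339.4], [268.1, 326.8], [238.8, 302.0]] [[470.8, -317.4], [565.4, -346.8], [580.9, -301.8], [487.1, -272.3]] c [ 526.1 -309.6]
99.1 -17.3
98.2 -17.5
47.6 71.1
47.9 70.1
```

>>> {"name": "drive_tool", "arguments": {"rows": [[2.5, -3.0, 0.5, 0, 0, -0.02, 9.4], [3.0, -3.5, 0.5, 0, 0, -0.02, 9.4], [3.0, -3.5, 0.5, 0, 0, -0.02, 9.4], [3.0, -3.5, 0.5, 0, 0, -0.02, 9.4], [3.0, -3.5, 0.5, 0, 0, -0.02, 9.4]]}}

```text
clock: 2.25
tcp_pos: [283.9, -278.5, 377.6]
orientation: [179.9, -0.0, 30.6]
ft_force: [1.2, 0.1, 0.3]
grip_width: 93.9
```

```bash
python3 -c "
from h import *
plan(460,314,300,33.4)"
```

```text
clock 2.25 pose [ 283.9 -278.5  377.6] [ 1.7993e+02 -1.0000e-02  3.0560e+01] F [1.2 0.1 0.3] grip 93.9
shift cm [ 45.29 -42.08   7.71] rot rad [ 0.0012 -0.0001 -0.0496]
```

>>> {"name": "drive_tool", "arguments": {"rows": [[3.2, -3.0, 0.5, 0, 0, -0.01, 9.4], [3.2, -3.0, 0.5, 0, 0, -0.01, 9.4], [3.2, -3.0, 0.5, 0, 0, -0.01, 9.4], [3.2, -3.0, 0.5, 0, 0, -0.01, 9.4], [3.2, -3.0, 0.5, 0, 0, -0.01, 9.4]]}}

```text
clock: 2.75
tcp_pos: [340.5, -57.9, 352.6]
orientation: [179.6, -0.2, 33.3]
ft_force: [0.6, -0.0, -0.2]
grip_width: 94.0
```

>>> {"name": "drive_tool", "arguments": {"rows": [[3.2, -3.0, 0.5, 0, 0, 0, 9.4], [3.2, -3.0, 0.5, 0, 0, 0, 9.4], [3.2, -3.0, 0.5, 0, 0, 0, 9.4], [3.2, -3.0, 0.5, 0, 0, 0, 9.4], [3.2, -3.0, 0.5, 0, 0, 0, 9.4]]}}

```text
clock: 3.25
tcp_pos: [391.1, 165.1, 328.5]
orientation: [179.3, -0.6, 33.4]
ft_force: [0.4, -0.6, 0.4]
grip_width: 94.2
```

```bash
python3 -c "
from h import *
plan(460,314,260,33.4)"
```

```text
clock 3.25 pose [391.1 165.1 328.5] [179.29  -0.62  33.39] F [ 0.4 -0.6  0.4] grip 94.2
shift cm [13.87 -8.73  6.89] rot rad [ 0.0123 -0.0108 -0.0003]
```

>>> {"name": "drive_tool", "arguments": {"rows": [[3.5, -2.2, 1.7, 0.003, -0.003, 0, 9.0], [3.5, -2.2, 1.7, 0.003, -0.003, 0, 9.0], [3.4, -2.2, 1.7, 0.003, -0.003, 0, 8.0], [3.4, -2.1, 1.7, 0.003, -0.002, 0, 7.0], [0, 0, 0, 0, 0, 0, 7.0]]}}

```text
clock: 3.75
tcp_pos: [460.3, 325.7, 257.8]
orientation: [180.0, -0.1, 33.9]
ft_force: [0.0, -0.4, -0.2]
grip_width: 71.1
```

```bash
python3 -c "
from h import *
plan(459.8,314,220.5,33.4)"
```

```text
clock 3.75 pose [460.3 325.7 257.8] [ 1.7996e+02 -1.2000e-01  3.3860e+01] F [ 0.  -0.4 -0.2] grip 71.1
shift cm [-0.7   0.94  3.73] rot rad [ 0.0007 -0.0021  0.008 ]
```

>>> {"name": "drive_tool", "arguments": {"rows": [[-0.4, 0.5, 0.8, 0, 0, 0.008, 7.0], [-0.3, 0.4, 0.8, 0, 0, 0, 7.0], [0, 0, 0, 0, 0, 0, 7.0], [0, 0, 0, 0, 0, 0, 7.0], [0, 0, 0, 0, 0, 0, 7.0]]}}

```text
clock: 4.25
tcp_pos: [458.6, 310.1, 242.4]
orientation: [179.9, -0.2, 33.2]
ft_force: [0.1, 0.6, 0.5]
grip_width: 70.1
```

```bash
python3 -c "
from h import *
plan(459.8,314,220.5,33.4)
for n in('top','scene'):
    s=arm.snapshot(n); q=proj(s,[[460,314,45]])[0].astype(int)
    i=s['image'][max(q[1]-60,0):q[1]+60,max(q[0]-65,0):q[0]+65,::-1]; cv2.imwrite(f'pics/a_{n}.png',cv2.resize(i,None,fx=4,fy=4,interpolation=cv2.INTER_CUBIC))
cv2.imwrite('pics/a.png',cv2.resize(np.hstack([cv2.resize(cv2.imread(f'pics/a_{n}.png'),(520,480)) for n in('top','scene')]),(800,370)))
"
```

```text
clock 4.25 pose [458.6 310.1 242.4] [ 1.7987e+02 -1.6000e-01  3.3210e+01] F [0.1 0.6 0.5] grip 70.1
shift cm [ 0.31 -0.26  2.19] rot rad [ 0.0022 -0.0027 -0.0033]
```

View pics/a.png

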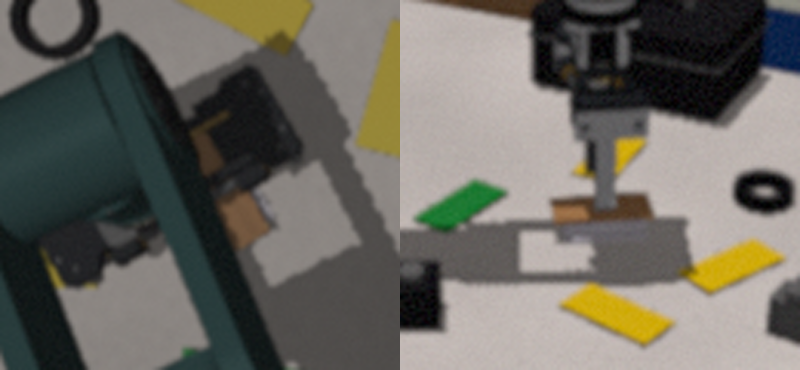

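>>> {"name": "drive_tool", "arguments": {"rows": [[0.3, -0.25, 0.7, 0.002, -0.003, -0.003, 6.5], [0, 0, 0.7, 0, 0, 0, 6.5], [0, 0, 0.4, 0, 0, 0, 6.5], [0, 0, 0, 0, 0, 0, 6.5], [0, 0, 0, 0, 0, 0, 6.5]]}}

```text
clock: 4.85
tcp_pos: [460.1, 314.7, 223.8]
orientation: [180.0, -0.1, 33.4]
ft_force: [-0.6, -0.1, 0.4]
grip_width: 64.8
```

```bash
python3 -c "
from h import *
for k in range(3):
    plan(459.8,314,220.5,33.4); arm.snapshot('top')"
```

```text
clock 4.85 pose [460.1 314.7 223.8] [ 1.800e+02 -9.000e-02  3.343e+01] F [-0.6 -0.1  0.4] grip 64.8
shift cm [-0.07  0.04  0.33] rot rad [ 0.0001 -0.0016  0.0005]
clock 4.9 pose [460.1 314.6 223.7] [ 1.7999e+02 -8.0000e-02  3.3430e+01] F [-0.1 -0.3  0.7] grip 65.0
shift cm [-0.06  0.04  0.32] rot rad [ 0.0001 -0.0015  0.0005]
clock 4.95 pose [460.2 314.6 224. ] [ 1.7999e+02 -1.1000e-01  3.3420e+01] F [ 0.4 -0.1 -0.6] grip 64.6
shift cm [-0.07  0.03  0.35] rot rad [ 0.0001 -0.0019  0.0004]
```

>>> {"name": "drive_tool", "arguments": {"rows": [[-0.05, 0, 0.33, 0, 0, 0, 6.5], [0, 0, 0, 0, 0, 0, 5.5], [0, 0, 0, 0, 0, 0, 4.9], [0, 0, 0, 0, 0, 0, 4.0], [0, 0, 0, 0, 0, 0, 4.0]], "newtons": 12}}

```text
clock: 5.5
tcp_pos: [459.9, 314.4, 221.1]
orientation: [180.0, -0.2, 33.4]
ft_force: [0.2, -0.5, -0.4]
grip_width: 45.6
```

>>> {"name": "drive_tool", "arguments": {"rows": [[0, 0, 0, 0, 0, 0, 4.0], [0, 0, -0.5, 0, 0, 0, 4.0], [0, 0, -1.5, 0, 0, 0, 4.0], [0, 0, -2.5, 0, 0, 0, 4.0], [0, 0, -2.5, 0, 0, 0, 4.0]]}}

```text
clock: 6.0
tcp_pos: [458.5, 313.6, 288.8]
orientation: [-180.0, 0.4, 33.4]
ft_force: [0.8, 0.6, -1.1]
grip_width: 45.2
```

```bash
python3 -c "
from h import *
plan(525.5,-308,340,-17.6)
for n in('top','scene'):
    s=arm.snapshot(n); q=proj(s,[[460,314,95]])[0].astype(int)
    i=s['image'][max(q[1]-60,0):q[1]+60,max(q[0]-65,0):q[0]+65,::-1]; cv2.imwrite(f'pics/b_{n}.png',cv2.resize(i,None,fx=4,fy=4,interpolation=cv2.INTER_CUBIC))
cv2.imwrite('pics/b.png',cv2.resize(np.hstack([cv2.resize(cv2.imread(f'pics/b_{n}.png'),(520,480)) for n in('top','scene')]),(800,370)))
"
```

```text
clock 6.0 pose [458.5 313.6 288.8] [-179.96    0.43   33.42] F [ 0.8  0.6 -1.1] grip 45.2
shift cm [-28.68  55.57  -4.94] rot rad [0.0027 0.0073 0.8905]
```

View pics/b.png

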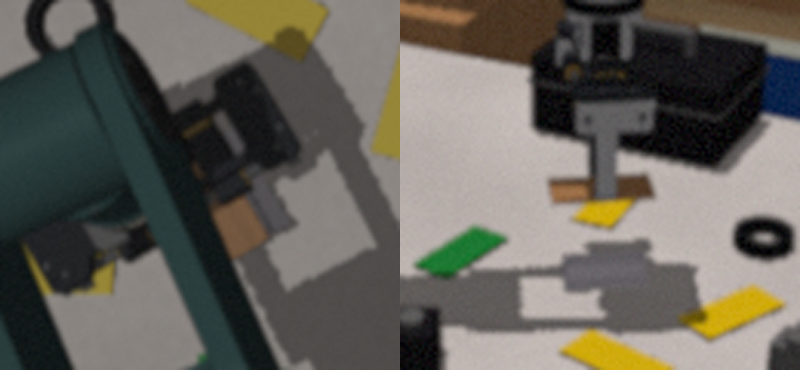

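```bash
cat >> h.py <<'E'
def rows(x,y,z,yaw,w,g):
    """w: list of row weights to the target (sum<=1)"""
    from scipy.spatial.transform import Rotation as Ro
    st=arm.sense(); p=st["tcp_pos"]; ya=st["orientation"][2]; D=np.array([x,y,z])-p; dy=(yaw-ya+180)%360-180
    acc=0
    for k in w:
        R=Ro.from_euler("xyz",[180,0,ya+dy*acc],degrees=True)
        d=R.inv().apply(D*k)/10; print([float(round(v,1)) for v in d]+[0,0,float(round(-np.radians(dy*k),3)),g]); acc+=k
E
python3 -c "
from h import *
w=[.03,.06]+[.075]*11+[.045,.03]
rows(525.5,-308,330,-17.6,w,4.0)"
```

```text
[-0.9, 1.7, -0.1, 0, 0, 0.027, 4.0]
[-1.6, 3.4, -0.2, 0, 0, 0.053, 4.0]
[-1.8, 4.3, -0.3, 0, 0, 0.067, 4.0]
[-1.5, 4.4, -0.3, 0, 0, 0.067, 4.0]
[-1.2, 4.5, -0.3, 0, 0, 0.067, 4.0]
[-0.9, 4.6, -0.3, 0, 0, 0.067, 4.0]
[-0.6, 4.7, -0.3, 0, 0, 0.067, 4.0]
[-0.3, 4.7, -0.3, 0, 0, 0.067, 4.0]
[0.0, 4.7, -0.3, 0, 0, 0.067, 4.0]
[0.3, 4.7, -0.3, 0, 0, 0.067, 4.0]
[0.6, 4.6, -0.3, 0, 0, 0.067, 4.0]
[0.9, 4.6, -0.3, 0, 0, 0.067, 4.0]
[1.3, 4.5, -0.3, 0, 0, 0.067, 4.0]
[0.9, 2.7, -0.2, 0, 0, 0.04, 4.0]
[0.7, 1.7, -0.1, 0, 0, 0.027, 4.0]
```

>>> {"name": "drive_tool", "arguments": {"rows": [[-0.9, 1.7, -0.1, 0, 0, 0.027, 4.0], [-1.6, 3.4, -0.2, 0, 0, 0.053, 4.0], [-1.8, 4.3, -0.3, 0, 0, 0.067, 4.0], [-1.5, 4.4, -0.3, 0, 0, 0.067, 4.0], [-1.2, 4.5, -0.3, 0, 0, 0.067, 4.0]], "newtons": 15}}

```text
clock: 6.6
tcp_pos: [479.6, 118.0, 300.1]
orientation: [-179.8, -0.0, 17.4]
ft_force: [0.3, -0.3, -0.1]
grip_width: 45.7
```

>>> {"name": "drive_tool", "arguments": {"rows": [[-0.9, 4.6, -0.3, 0, 0, 0.067, 4.0], [-0.6, 4.6, -0.3, 0, 0, 0.067, 4.0], [-0.3, 4.6, -0.3, 0, 0, 0.067, 4.0], [0, 4.6, -0.3, 0, 0, 0.067, 4.0], [0.3, 4.6, -0.3, 0, 0, 0.067, 4.0]]}}

```text
clock: 7.1
tcp_pos: [500.4, -121.4, 309.1]
orientation: [-179.8, 0.3, -2.6]
ft_force: [1.0, -0.2, 0.6]
grip_width: 45.6
```

```bash
python3 -c "
from h import *
plan(525.5,-308,330,-17.6)
w=[.22]*3+[.16,.1]
rows(525.5,-308,330,-17.6,w,4.0)"
```

```text
clock 7.1 pose [ 500.4 -121.4  309.1] [-179.79    0.33   -2.58] F [ 1.  -0.2  0.6] grip 45.6
shift cm [ 3.34 18.52 -2.18] rot rad [-0.0029  0.0062  0.2622]
[0.7, 4.1, -0.5, 0, 0, 0.058, 4.0]
[1.0, 4.0, -0.5, 0, 0, 0.058, 4.0]
[1.2, 4.0, -0.5, 0, 0, 0.058, 4.0]
[1.0, 2.8, -0.3, 0, 0, 0.042, 4.0]
[0.7, 1.7, -0.2, 0, 0, 0.026, 4.0]
```

>>> {"name": "drive_tool", "arguments": {"rows": [[0.7, 4.0, 0, 0, 0, 0.058, 4.0], [1.0, 3.8, 0, 0, 0, 0.058, 4.0], [1.0, 3.4, 0, 0, 0, 0.055, 4.0], [0.9, 2.5, 0, 0, 0, 0.04, 4.0], [0.5, 1.0, 0, 0, 0, 0.02, 4.0]]}}

```text
clock: 7.6
tcp_pos: [519.1, -284.0, 301.8]
orientation: [-179.8, 0.7, -16.8]
ft_force: [-0.8, 1.4, -0.1]
grip_width: 45.4
```

>>> {"name": "drive_tool", "arguments": {"rows": [[0, 0, 0, 0, 0, 0, 4.0], [0, 0, 0, 0, 0, 0, 4.0], [0, 0, 0, 0, 0, 0, 4.0], [0, 0, 0, 0, 0, 0, 4.0], [0, 0, 0, 0, 0, 0, 4.0]]}}

```text
clock: 8.1
tcp_pos: [519.1, -280.6, 299.4]
orientation: [-179.6, 0.9, -16.6]
ft_force: [0.1, -0.3, -0.4]
grip_width: 45.7
```

```bash
python3 -c "
from h import *
plan(525.5,-308,290,-17.6)
"
```

```text
clock 8.1 pose [ 519.1 -280.6  299.4] [-179.64    0.95  -16.6 ] F [ 0.1 -0.3 -0.4] grip 45.7
shift cm [1.41 2.45 0.9 ] rot rad [-0.0061  0.0166  0.0174]
```

>>> {"name": "drive_tool", "arguments": {"rows": [[0.7, 1.2, 0.4, -0.006, 0.017, 0.017, 4.0], [0.7, 1.2, 0.4, 0, 0, 0, 4.0], [0, 0, 0.5, 0, 0, 0, 4.0], [0, 0, 0.3, 0, 0, 0, 4.0], [0, 0, 0, 0, 0, 0, 4.0]]}}

```text
clock: 8.6
tcp_pos: [526.2, -309.3, 282.0]
orientation: [180.0, -0.2, -17.6]
ft_force: [-0.4, -0.3, -0.2]
grip_width: 45.4
```

```bash
cat > look.py <<'E'
import sys
from h import *
def look(X,name):
    out=[]
    for n in('top','scene'):
        s=arm.snapshot(n); q=proj(s,[X])[0].astype(int)
        i=s['image'][max(q[1]-50,0):q[1]+50,max(q[0]-50,0):q[0]+50,::-1]
        out.append(cv2.resize(i,(400,400),interpolation=cv2.INTER_CUBIC))
    cv2.imwrite(f'pics/{name}.png',np.hstack(out))
E
python3 -c "
from look import *
plan(525.5,-308.3,267.1,-17.6)
look([525,-308,75],'c')
"
```

```text
clock 8.6 pose [ 526.2 -309.3  282. ] [ 1.7995e+02 -1.5000e-01 -1.7580e+01] F [-0.4 -0.3 -0.2] grip 45.4
shift cm [-0.1  -0.07  1.49] rot rad [ 0.0008 -0.0027  0.0004]
```

View pics/c.png

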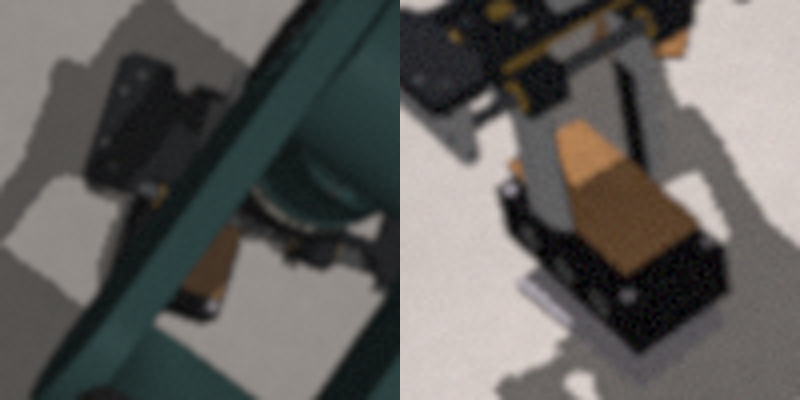

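```bash
cat >> look.py <<'E'
def overlay(name,boxes,C,f=8,r=36):
    s=arm.snapshot('scene'); im=cv2.resize(s['image'][...,::-1],None,fx=f,fy=f,interpolation=cv2.INTER_CUBIC)
    for B,col in boxes:
        q=np.round((proj(s,B)+.5)*f-.5).astype(int)
        for k in((0,1,2,3),(4,5,6,7)): cv2.polylines(im,[q[list(k)]],True,col,1)
    c=(proj(s,[C])[0]*f).astype(int); cv2.imwrite(f'pics/{name}.png',im[c[1]-r*f:c[1]+r*f,c[0]-r*f:c[0]+r*f])
E
python3 -c "
from look import *
overlay('c2',[(box(526.1,-309.1,-17.6,100,46,81,86),(0,0,255)),(box(525.5,-308.3,-17.6,116,60,30,66),(0,255,0))],[525,-308,70])
"
```

```text
(no output)
```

View pics/c2.png

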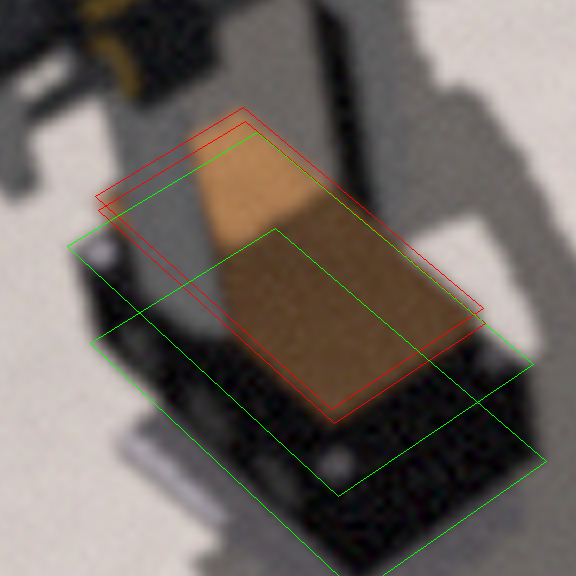

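>>> {"name": "drive_tool", "arguments": {"rows": [[-0.1, -0.07, 0.5, 0, -0.003, 0, 4.0], [0, 0, 0.4, 0, 0, 0, 4.0], [0, 0, 0.2, 0, 0, 0, 4.0], [0, 0, 0, 0, 0, 0, 4.0], [0, 0, 0, 0, 0, 0, 4.0]]}}

```text
clock: 9.25
tcp_pos: [525.6, -307.3, 271.5]
orientation: [179.9, -0.1, -17.5]
ft_force: [-0.6, 0.1, -0.3]
grip_width: 45.1
```

```bash
python3 -c "
from h import *
plan(525.5,-308.3,267.1,-17.6)
"
```

```text
clock 9.25 pose [ 525.6 -307.3  271.5] [ 1.7992e+02 -8.0000e-02 -1.7510e+01] F [-0.6  0.1 -0.3] grip 45.1
shift cm [0.02 0.09 0.44] rot rad [ 0.0013 -0.0015  0.0016]
```

>>> {"name": "drive_tool", "arguments": {"rows": [[0.02, 0.08, 0.15, 0, 0, 0, 4.0], [0, 0, 0.12, 0, 0, 0, 4.0], [0, 0, 0.08, 0, 0, 0, 4.0], [0, 0, 0.03, 0, 0, 0, 4.0], [0, 0, 0, 0, 0, 0, 4.0]]}}

```text
clock: 9.75
tcp_pos: [525.6, -308.3, 267.7]
orientation: [179.9, -0.1, -17.5]
ft_force: [0.1, -0.3, -0.6]
grip_width: 46.1
```

```bash
python3 -c "
from look import *
plan(525.5,-308.3,267.1,-17.6)
overlay('c3',[],[525,-308,70])
"
```

```text
clock 9.75 pose [ 525.6 -308.3  267.7] [ 1.7992e+02 -1.2000e-01 -1.7510e+01] F [ 0.1 -0.3 -0.6] grip 46.1
shift cm [-0.01  0.    0.06] rot rad [ 0.0015 -0.0021  0.0016]
```

View pics/c3.png

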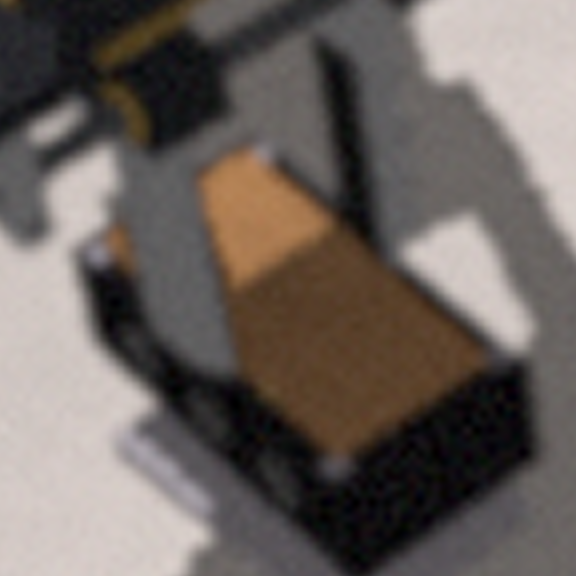

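>>> {"name": "drive_tool", "arguments": {"rows": [[0, 0, 0.06, 0, 0, 0, 4.0], [0, 0, 0.05, 0, 0, 0, 4.0], [0, 0, 0.03, 0, 0, 0, 4.0], [0, 0, 0, 0, 0, 0, 4.0], [0, 0, 0, 0, 0, 0, 4.0]]}}

```text
clock: 10.3
tcp_pos: [525.7, -308.3, 267.1]
orientation: [179.9, -0.2, -17.5]
ft_force: [-0.5, -0.5, 0.2]
grip_width: 45.3
```

>>> {"name": "drive_tool", "arguments": {"rows": [[0, 0, 0.08, 0, 0, 0, 4.0], [0, 0, 0.08, 0, 0, 0, 4.0], [0, 0, 0.0, 0, 0, 0, 4.0], [0, 0, 0, 0, 0, 0, 4.0], [0, 0, 0, 0, 0, 0, 4.0]]}}

```text
clock: 10.8
tcp_pos: [525.7, -308.3, 267.1]
orientation: [179.9, -0.2, -17.5]
ft_force: [-1.4, -0.2, 2.7]
grip_width: 45.4
```

Contact: the wrist force is now 2.7 N upward. I'll release by opening gently.

>>> {"name": "drive_tool", "arguments": {"rows": [[0, 0, 0, 0, 0, 0, 4.7], [0, 0, 0, 0, 0, 0, 5.2], [0, 0, 0, 0, 0, 0, 5.8], [0, 0, 0, 0, 0, 0, 6.4], [0, 0, -0.5, 0, 0, 0, 7.0]]}}

```text
clock: 11.3
tcp_pos: [525.5, -308.3, 269.6]
orientation: [179.9, -0.1, -17.5]
ft_force: [-0.6, 0.1, 0.7]
grip_width: 68.0
```

>>> {"name": "drive_tool", "arguments": {"rows": [[0, 0, -2, 0, 0, 0, 7.0], [0, 0, -3, 0, 0, 0, 7.0], [0, -2, -3, 0, 0, 0, 7.0], [0, -4, -2, 0, 0, 0, 7.0], [0, -4.5, 0, 0, 0, 0, 7.0]]}}

```text
clock: 11.8
tcp_pos: [556.6, -210.6, 373.5]
orientation: [179.9, -0.0, -18.1]
ft_force: [0.8, -0.6, -0.3]
grip_width: 69.7
```

```bash
python3 -c "
from look import *
plan(598.3,-25,320,26.6)
w=[.2]*5
rows(598.3,-25,280,26.6,[.15]*5+[.1,.1,.05],7.0)
"
```

```text
clock 11.8 pose [ 556.6 -210.6  373.5] [ 1.7991e+02 -5.0000e-02 -1.8080e+01] F [ 0.8 -0.6 -0.3] grip 69.7
shift cm [ -1.8  -18.95   5.31] rot rad [ 1.800e-03 -1.000e-04 -7.799e-01]
[-0.3, -2.8, 1.4, 0, 0, -0.117, 7.0]
[0.1, -2.9, 1.4, 0, 0, -0.117, 7.0]
[0.4, -2.8, 1.4, 0, 0, -0.117, 7.0]
[0.7, -2.8, 1.4, 0, 0, -0.117, 7.0]
[1.0, -2.7, 1.4, 0, 0, -0.117, 7.0]
[0.9, -1.7, 0.9, 0, 0, -0.078, 7.0]
[1.0, -1.6, 0.9, 0, 0, -0.078, 7.0]
[0.6, -0.8, 0.5, 0, 0, -0.039, 7.0]
```

>>> {"name": "drive_tool", "arguments": {"rows": [[-0.3, -2.8, 1.4, 0, 0, -0.117, 7.0], [0.1, -2.9, 1.4, 0, 0, -0.117, 7.0], [0.4, -2.8, 1.4, 0, 0, -0.117, 7.0], [0.7, -2.8, 1.4, 0, 0, -0.117, 7.0], [0.8, -2.2, 1.4, 0, 0, -0.117, 7.0]]}}

```text
clock: 12.3
tcp_pos: [587.6, -68.7, 309.6]
orientation: [179.4, -0.8, 16.9]
ft_force: [-0.1, -0.2, -0.3]
grip_width: 70.2
```

```bash
python3 -c "
from look import *
plan(598.3,-25,240,26.6)
look([525,-308,70],'e')
rows(598.3,-25,240,26.6,[.4,.35,.25],7.0)
"
```

```text
clock 12.3 pose [587.6 -68.7 309.6] [179.41  -0.77  16.88] F [-0.1 -0.2 -0.3] grip 70.2
shift cm [ 2.2  -3.94  6.95] rot rad [ 0.0114 -0.0125 -0.1698]
[0.9, -1.5, 2.7, 0, 0, -0.068, 7.0]
[0.9, -1.3, 2.4, 0, 0, -0.06, 7.0]
[0.7, -0.9, 1.7, 0, 0, -0.043, 7.0]
```

View pics/e.png

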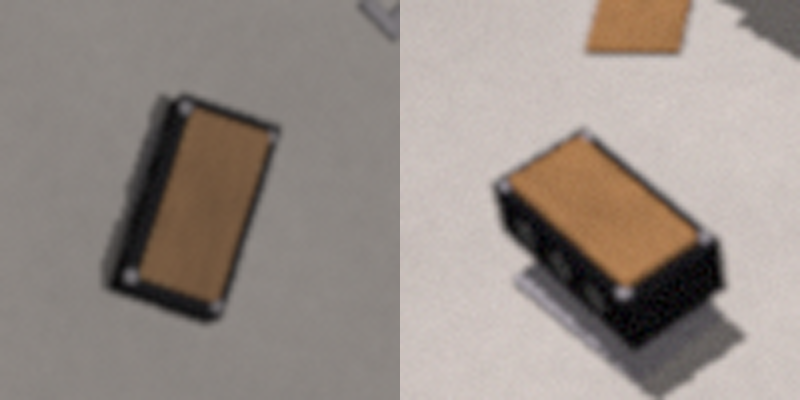

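```bash
cat > rel.py <<'E'
from h import *
def screws(s,guess=(525.5,-308,-17.6)):
    b=s["image"].astype(float).mean(2); sat=s["image"][...,0].astype(float)-s["image"][...,2]
    b=np.where(sat>22,25,b)
    th=cv2.morphologyEx(b.astype(np.uint8),cv2.MORPH_TOPHAT,np.ones((7,7))).astype(float); pts=[]
    for q in proj(s,box(*guess,100,48,66,66)[:4]):
        u,v=np.round(q).astype(int); w=th[v-3:v+4,u-3:u+4]; j=np.unravel_index(w.argmax(),w.shape); cv_,cu=v-3+j[0],u-3+j[1]
        w=np.clip(th[cv_-3:cv_+4,cu-3:cu+4]-15,0,None); yy,xx=np.mgrid[cv_-3:cv_+4,cu-3:cu+4]
        pts.append(((w*xx).sum()/w.sum(),(w*yy).sum()/w.sum()))
    X=plane(s,pts,66)[:,:2]; d=X[1]-X[0]+X[2]-X[3]
    return X.mean(0).round(1),np.degrees(np.arctan2(d[1],d[0])).round(1)
if __name__=="__main__":
    for n in("top","scene"):
        s=arm.snapshot(n); print(n,"screws",screws(s))
        i=s["image"].astype(float); d=i[...,0]-i[...,2]
        h=44 if n=="top" else 85
        g=window(s,np.clip(d/np.percentile(d[window(s,np.ones((480,640)),box(525,-308,-17,40,20,71,71),0)>0],50),0,1),box(525,-308,-17,116,60,66,71),3)
        g[g<.2]=0
        print("sheet",fit([s],[g],525,-308,-17,100,46,66,71))
E
python3 rel.py
```

```text
top screws (array([ 525. , -307.5]), np.float64(-17.8))
sheet (array([ 525.57, -308.96,  -17.39]), np.float64(0.048))
scene screws (array([nan, nan]), np.float64(nan))
sheet (array([ 525.34, -308.97,  -17.39]), np.float64(0.061))rel.py:9: RuntimeWarning: invalid value encountered in scalar divide
  pts.append(((w*xx).sum()/w.sum(),(w*yy).sum()/w.sum()))
```

>>> {"name": "drive_tool", "arguments": {"rows": [[0.8, -1.3, 2.7, 0.006, -0.006, -0.068, 7.0], [0.8, -1.2, 2.4, 0.005, -0.006, -0.06, 7.0], [0.3, -0.8, 1.4, 0, 0, -0.04, 7.0], [0, 0, 0, 0, 0, 0, 7.0], [0, 0, 0, 0, 0, 0, 7.0]]}}

```text
clock: 13.0
tcp_pos: [596.9, -38.7, 249.9]
orientation: [179.4, -0.4, 25.7]
ft_force: [0.5, -0.8, -0.1]
grip_width: 69.8
```

```bash
python3 -c "
from look import *
plan(598.3,-25,203,26.6)
look([598,-25,20],'f')
"
```

```text
clock 13.0 pose [596.9 -38.7 249.9] [179.4   -0.42  25.73] F [ 0.5 -0.8 -0.1] grip 69.8
shift cm [ 0.69 -1.22  4.68] rot rad [ 0.0106 -0.0073 -0.0152]
```

View pics/f.png

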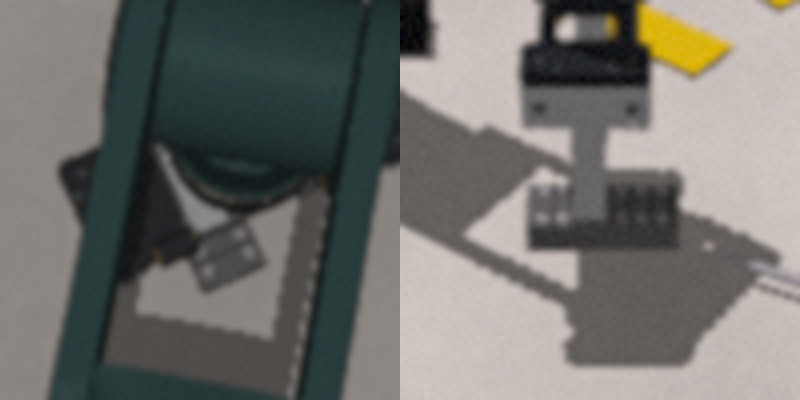

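>>> {"name": "drive_tool", "arguments": {"rows": [[0.35, -0.6, 0.5, 0.011, -0.007, -0.015, 7.0], [0.35, -0.6, 0.5, 0, 0, 0, 7.0], [0, 0, 0.4, 0, 0, 0, 7.0], [0, 0, 0, 0, 0, 0, 7.0], [0, 0, 0, 0, 0, 0, 7.0]]}}

```text
clock: 13.6
tcp_pos: [598.7, -24.7, 238.0]
orientation: [179.9, -0.3, 26.5]
ft_force: [-0.8, 1.0, 0.5]
grip_width: 70.0
```

```bash
python3 -c "
from look import *
plan(598.3,-25,204,26.6)
"
```

```text
clock 13.6 pose [598.7 -24.7 238. ] [179.89  -0.26  26.54] F [-0.8  1.   0.5] grip 70.0
shift cm [-0.07  0.    3.4 ] rot rad [ 0.002  -0.0045 -0.001 ]
```

>>> {"name": "drive_tool", "arguments": {"rows": [[-0.05, 0, 1.0, 0.002, -0.004, 0, 6.5], [0, 0, 1.0, 0, 0, 0, 6.0], [0, 0, 0.8, 0, 0, 0, 6.0], [0, 0, 0.3, 0, 0, 0, 6.0], [0, 0, 0, 0, 0, 0, 6.0]]}}

```text
clock: 14.1
tcp_pos: [597.9, -25.1, 203.3]
orientation: [-179.9, 0.1, 26.5]
ft_force: [-0.1, -0.6, -0.1]
grip_width: 60.2
```

```bash
python3 -c "
from look import *
plan(598.3,-25,204,26.6)
"
```

```text
clock 14.1 pose [597.9 -25.1 203.3] [-1.7994e+02  9.0000e-02  2.6520e+01] F [-0.1 -0.6 -0.1] grip 60.2
shift cm [ 0.04  0.01 -0.07] rot rad [-0.0011  0.0016 -0.0013]
```

>>> {"name": "drive_tool", "arguments": {"rows": [[0, 0, 0, 0, 0, 0, 5.2], [0, 0, 0, 0, 0, 0, 4.4], [0, 0, 0, 0, 0, 0, 3.4], [0, 0, 0, 0, 0, 0, 3.4], [0, 0, 0, 0, 0, 0, 3.4]], "newtons": 20}}

```text
clock: 14.6
tcp_pos: [598.0, -25.2, 203.6]
orientation: [-180.0, 0.1, 26.5]
ft_force: [0.9, -0.3, -1.2]
grip_width: 39.7
```

```bash
python3 -c "
from look import *
plan(598.3,-25,204,26.6)
"
```

```text
clock 14.6 pose [598.  -25.2 203.6] [-1.7995e+02  6.0000e-02  2.6510e+01] F [ 0.9 -0.3 -1.2] grip 39.7
shift cm [ 0.03 -0.01 -0.04] rot rad [-0.0008  0.0011 -0.0015]
```

>>> {"name": "drive_tool", "arguments": {"rows": [[0, 0, -0.5, 0, 0, 0, 3.4], [0, 0, -1.5, 0, 0, 0, 3.4], [0, 0, -2.5, 0, 0, 0, 3.4], [0, 0, -3.5, 0, 0, 0, 3.4], [0, 0, -3, 0, 0, 0, 3.4]]}}

```text
clock: 15.1
tcp_pos: [596.7, -25.0, 314.1]
orientation: [-179.6, 0.6, 26.5]
ft_force: [0.6, -0.4, -1.4]
grip_width: 39.7
```

```bash
python3 -c "
from look import *
plan(525.5,-308.5,330,-17.5)
rows(525.5,-308.5,335,-17.5,[.06,.1]+[.15]*4+[.12,.08,.04],3.4)
look([598,-25,120],'g')
"
```

```text
clock 15.1 pose [596.7 -25.  314.1] [-179.57    0.62   26.52] F [ 0.6 -0.4 -1.4] grip 39.7
shift cm [-19.05  22.17  -1.55] rot rad [-0.0029  0.0132  0.7682]
[-1.1, 1.3, -0.1, 0, 0, 0.046, 3.4]
[-1.8, 2.3, -0.2, 0, 0, 0.077, 3.4]
[-2.4, 3.7, -0.3, 0, 0, 0.115, 3.4]
[-2.0, 3.9, -0.3, 0, 0, 0.115, 3.4]
[-1.5, 4.1, -0.3, 0, 0, 0.115, 3.4]
[-1.0, 4.3, -0.3, 0, 0, 0.115, 3.4]
[-0.4, 3.5, -0.3, 0, 0, 0.092, 3.4]
[-0.1, 2.3, -0.2, 0, 0, 0.061, 3.4]
[0.0, 1.2, -0.1, 0, 0, 0.031, 3.4]
```

View pics/g.png

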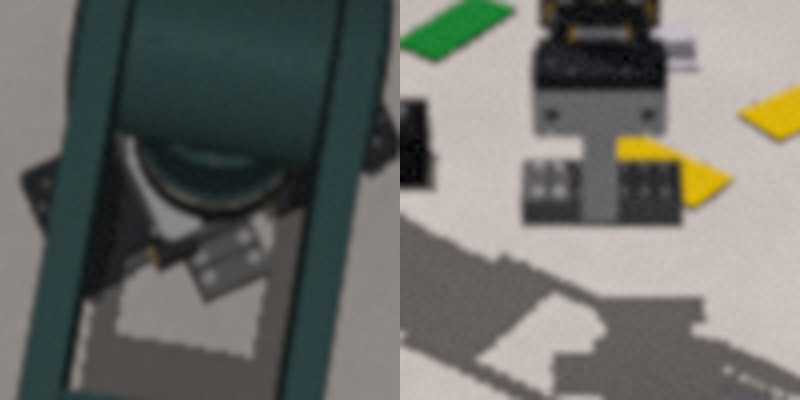

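>>> {"name": "drive_tool", "arguments": {"rows": [[-1.1, 1.3, 0, 0, 0, 0.046, 3.4], [-1.8, 2.3, 0, 0, 0, 0.077, 3.4], [-2.4, 3.7, 0, 0, 0, 0.115, 3.4], [-2.0, 3.9, 0, 0, 0, 0.115, 3.4], [-1.5, 4.1, 0, 0, 0, 0.115, 3.4]]}}

```text
clock: 15.7
tcp_pos: [551.1, -200.6, 314.1]
orientation: [-179.9, 0.5, -1.2]
ft_force: [-0.4, -0.2, -0.8]
grip_width: 39.7
```

```bash
python3 -c "
from look import *
plan(525.5,-308.5,310,-17.5)
rows(525.5,-308.5,310,-17.5,[.3,.28,.22,.12,.08],3.4)
"
```

```text
clock 15.7 pose [ 551.1 -200.6  314.1] [-179.88    0.48   -1.23] F [-0.4 -0.2 -0.8] grip 39.7
shift cm [-2.33 10.84  0.4 ] rot rad [-0.0009  0.0086  0.2839]
[-0.7, 3.3, 0.1, 0, 0, 0.085, 3.4]
[-0.4, 3.1, 0.1, 0, 0, 0.079, 3.4]
[-0.1, 2.4, 0.1, 0, 0, 0.062, 3.4]
[0.0, 1.3, 0.0, 0, 0, 0.034, 3.4]
[0.0, 0.9, 0.0, 0, 0, 0.023, 3.4]
```

>>> {"name": "drive_tool", "arguments": {"rows": [[-0.7, 3.3, 0, 0, 0.004, 0.085, 3.4], [-0.4, 2.9, 0, 0, 0.004, 0.079, 3.4], [-0.1, 1.8, 0, 0, 0, 0.06, 3.4], [0, 0.6, 0, 0, 0, 0.02, 3.4], [0, 0, 0, 0, 0, 0, 3.4]]}}

```text
clock: 16.2
tcp_pos: [521.3, -297.7, 304.4]
orientation: [-179.9, 1.0, -17.0]
ft_force: [-0.4, 1.0, -1.8]
grip_width: 40.0
```

```bash
python3 -c "
from look import *
plan(525.5,-308.5,310,-17.5)
"
```

```text
clock 16.2 pose [ 521.3 -297.7  304.4] [-179.93    0.97  -17.05] F [-0.4  1.  -1.8] grip 40.0
shift cm [ 0.71  0.91 -0.57] rot rad [-0.0011  0.0169  0.0079]
```

>>> {"name": "drive_tool", "arguments": {"rows": [[0.4, 0.5, 0.4, 0, 0.017, 0.008, 3.4], [0.3, 0.4, 0.4, 0, 0, 0, 3.4], [0, 0, 0.3, 0, 0, 0, 3.4], [0, 0, 0, 0, 0, 0, 3.4], [0, 0, 0, 0, 0, 0, 3.4]]}}

```text
clock: 16.7
tcp_pos: [526.3, -306.0, 290.3]
orientation: [-179.8, 0.1, -17.2]
ft_force: [1.2, 0.4, -1.3]
grip_width: 39.8
```

```bash
python3 -c "
from look import *
plan(525.5,-308.5,274.6,-17.5)
st=arm.sense()['tcp_pos']; z=st[2]-203.6
overlay('k1',[(box(st[0],st[1],-17.5,92,40,z,z+20),(0,0,255)),(box(525.6,-308.5,-17.5,100,46,66,71),(0,255,0))],[525,-308,80])
"
```

```text
clock 16.7 pose [ 526.3 -306.   290.3] [-1.798e+02  1.100e-01 -1.725e+01] F [ 1.2  0.4 -1.3] grip 39.8
shift cm [-0.    0.26  1.57] rot rad [-0.0034  0.0018  0.0044]
```

View pics/k1.png

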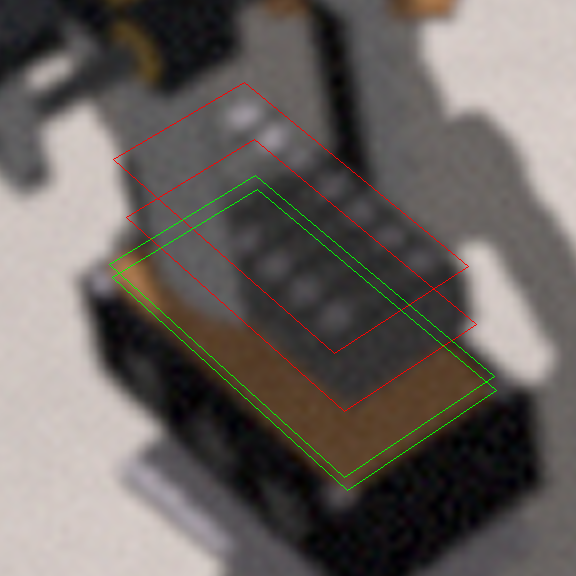

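>>> {"name": "drive_tool", "arguments": {"rows": [[0, 0.22, 0.4, -0.003, 0.002, 0.004, 3.4], [0, 0, 0.4, 0, 0, 0, 3.4], [0, 0, 0.3, 0, 0, 0, 3.4], [0, 0, 0, 0, 0, 0, 3.4], [0, 0, 0, 0, 0, 0, 3.4]]}}

```text
clock: 17.25
tcp_pos: [525.9, -307.5, 278.9]
orientation: [-180.0, -0.1, -17.4]
ft_force: [0.2, 0.9, -1.5]
grip_width: 39.4
```

```bash
python3 -c "
from look import *
plan(525.5,-308.5,274.6,-17.5)
"
```

```text
clock 17.25 pose [ 525.9 -307.5  278.9] [-1.800e+02 -6.000e-02 -1.742e+01] F [ 0.2  0.9 -1.5] grip 39.4
shift cm [-0.01  0.11  0.43] rot rad [-0.0001 -0.001   0.0014]
```

>>> {"name": "drive_tool", "arguments": {"rows": [[0, 0.09, 0.15, 0, 0, 0.001, 3.4], [0, 0, 0.12, 0, 0, 0, 3.4], [0, 0, 0.08, 0, 0, 0, 3.4], [0, 0, 0.03, 0, 0, 0, 3.4], [0, 0, 0, 0, 0, 0, 3.4]]}}

```text
clock: 17.75
tcp_pos: [525.6, -308.6, 275.1]
orientation: [180.0, -0.1, -17.5]
ft_force: [0.0, -0.1, -1.5]
grip_width: 39.9
```

>>> {"name": "drive_tool", "arguments": {"rows": [[0, 0, 0.06, 0, 0, 0, 3.4], [0, 0, 0.04, 0, 0, 0, 3.4], [0, 0, 0.02, 0, 0, 0, 3.4], [0, 0, 0, 0, 0, 0, 3.4], [0, 0, 0, 0, 0, 0, 3.4]]}}

```text
clock: 18.25
tcp_pos: [525.6, -308.6, 274.5]
orientation: [180.0, -0.1, -17.5]
ft_force: [-0.4, -0.1, -0.5]
grip_width: 39.7
```

>>> {"name": "drive_tool", "arguments": {"rows": [[0, 0, 0.08, 0, 0, 0, 3.4], [0, 0, 0.06, 0, 0, 0, 3.4], [0, 0, 0, 0, 0, 0, 3.4], [0, 0, 0, 0, 0, 0, 3.4], [0, 0, 0, 0, 0, 0, 3.4]]}}

```text
clock: 18.75
tcp_pos: [525.6, -308.6, 274.4]
orientation: [180.0, -0.2, -17.5]
ft_force: [-1.1, 0.2, 2.2]
grip_width: 40.1
```

>>> {"name": "drive_tool", "arguments": {"rows": [[0, 0, 0, 0, 0, 0, 4.2], [0, 0, 0, 0, 0, 0, 4.8], [0, 0, 0, 0, 0, 0, 5.6], [0, 0, -0.3, 0, 0, 0, 7.0], [0, 0, -1, 0, 0, 0, 8.0]]}}

```text
clock: 19.25
tcp_pos: [525.5, -308.5, 285.7]
orientation: [-180.0, -0.0, -17.5]
ft_force: [-0.2, 0.5, 0.3]
grip_width: 68.6
```

>>> {"name": "drive_tool", "arguments": {"rows": [[0, 0, -2, 0, 0, 0, 8.4], [0, -1, -3, 0, 0, 0, 8.4], [0, -3, -2, 0, 0, 0, 8.4], [0, -4, 0, 0, 0, 0, 8.4], [0, -4, 0, 0, 0, 0, 8.4]]}}

```text
clock: 19.75
tcp_pos: [561.6, -196.2, 364.1]
orientation: [179.9, -0.4, -18.1]
ft_force: [-0.1, -0.7, 1.0]
grip_width: 84.1
```

```bash
python3 -c "
from look import *
plan(525.5,-308.5,340,-17.5)
look([525,-308,70],'m')
overlay('m2',[(box(525.6,-308.5,-17.5,92,40,71,91),(0,0,255)),(box(525.6,-308.5,-17.5,100,46,66,71),(0,255,0))],[525,-308,70])
"; python3 rel.py 2>/dev/null | head -1
```

```text
clock 19.75 pose [ 561.6 -196.2  364.1] [179.88  -0.45 -18.06] F [-0.1 -0.7  1. ] grip 84.1
shift cm [ 0.03 11.79  2.43] rot rad [ 0.0022 -0.0078 -0.0098]
top screws (array([nan, nan]), np.float64(nan))
```

View pics/m.png

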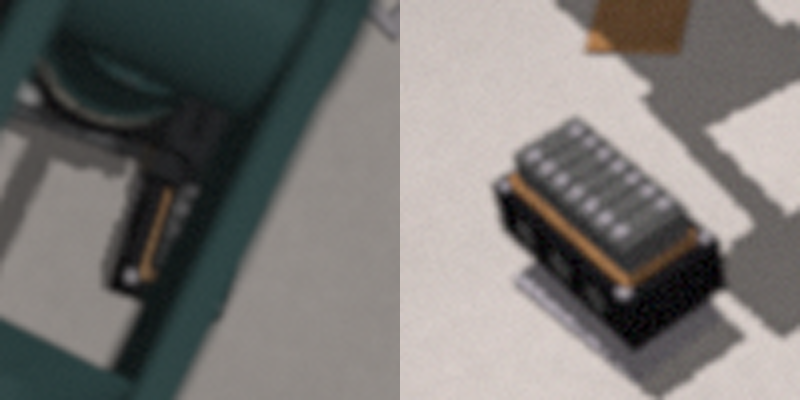

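View pics/m2.png

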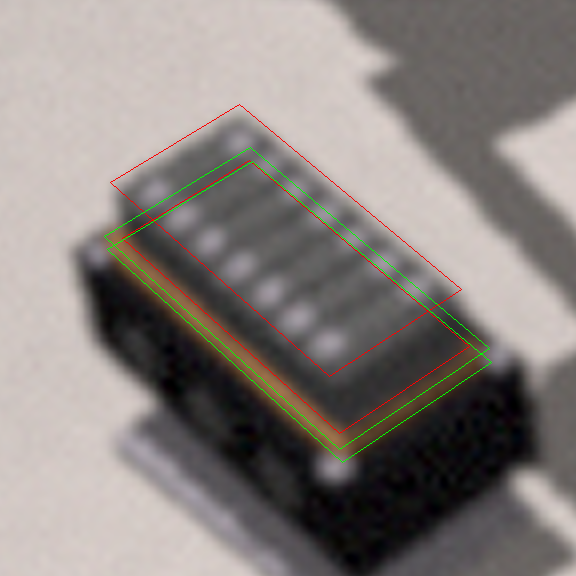

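>>> {"name": "drive_tool", "arguments": {"rows": [[0, 2.5, 0.5, 0, -0.004, -0.005, 8.4], [0, 3.0, 0.6, 0, -0.004, -0.005, 8.4], [0, 2.5, 0.6, 0, 0, 0, 8.6], [0, 1.0, 0.3, 0, 0, 0, 8.6], [0, 0, 0, 0, 0, 0, 8.6]]}}

```text
clock: 20.5
tcp_pos: [530.8, -290.9, 341.7]
orientation: [179.8, 0.2, -17.7]
ft_force: [0.3, -0.3, -0.4]
grip_width: 86.2
```

```bash
python3 -c "
from look import *
plan(525.6,-308.4,300,-17.5)
"
```

```text
clock 20.5 pose [ 530.8 -290.9  341.7] [179.79   0.25 -17.73] F [ 0.3 -0.3 -0.4] grip 86.2
shift cm [0.06 1.81 4.18] rot rad [ 0.0036  0.0043 -0.004 ]
```

>>> {"name": "drive_tool", "arguments": {"rows": [[0, 0.9, 0.9, 0.004, 0.004, -0.004, 8.6], [0, 0.9, 0.9, 0, 0, 0, 8.6], [0, 0, 0.9, 0, 0, 0, 8.6], [0, 0, 0.9, 0, 0, 0, 8.6], [0, 0, 0, 0, 0, 0, 8.6]]}}

```text
clock: 21.0
tcp_pos: [525.2, -308.1, 302.3]
orientation: [-179.9, 0.1, -17.4]
ft_force: [-0.3, 0.1, -0.6]
grip_width: 86.1
```

```bash
python3 -c "
from look import *
plan(525.6,-308.4,228,-17.5)
"
```

```text
clock 21.0 pose [ 525.2 -308.1  302.3] [-1.7985e+02  5.0000e-02 -1.7440e+01] F [-0.3  0.1 -0.6] grip 86.1
shift cm [0.06 0.03 7.43] rot rad [-0.0025  0.0009  0.0011]
```

>>> {"name": "drive_tool", "arguments": {"rows": [[0.05, 0.03, 1.0, -0.002, 0, 0, 8.6], [0, 0, 1.6, 0, 0, 0, 8.6], [0, 0, 1.6, 0, 0, 0, 8.6], [0, 0, 1.3, 0, 0, 0, 8.6], [0, 0, 0.6, 0, 0, 0, 8.6]]}}

```text
clock: 21.5
tcp_pos: [527.0, -306.7, 239.0]
orientation: [180.0, -0.1, -17.2]
ft_force: [-1.1, -0.7, -1.1]
grip_width: 86.0
```

```bash
python3 -c "
from look import *
plan(525.6,-308.4,228,-17.5)
"
```

```text
clock 21.5 pose [ 527.  -306.7  239. ] [ 1.7998e+02 -1.4000e-01 -1.7240e+01] F [-1.1 -0.7 -1.1] grip 86.0
shift cm [-0.08  0.21  1.1 ] rot rad [ 0.0004 -0.0024  0.0046]
```

>>> {"name": "drive_tool", "arguments": {"rows": [[-0.08, 0.2, 0.6, 0, -0.002, 0.004, 8.6], [0, 0, 0.4, 0, 0, 0, 8.6], [0, 0, 0.1, 0, 0, 0, 8.6], [0, 0, 0, 0, 0, 0, 8.0], [0, 0, 0, 0, 0, 0, 7.5]]}}

```text
clock: 22.0
tcp_pos: [525.9, -308.4, 227.4]
orientation: [180.0, -0.1, -17.5]
ft_force: [-0.5, -0.9, 0.8]
grip_width: 76.8
```

```bash
python3 -c "
from look import *
plan(525.6,-308.4,228,-17.5)
"
```

```text
clock 22.0 pose [ 525.9 -308.4  227.4] [ 1.7996e+02 -6.0000e-02 -1.7460e+01] F [-0.5 -0.9  0.8] grip 76.8
shift cm [-0.03  0.01 -0.06] rot rad [ 0.0006 -0.001   0.0007]
```

Close softly first, then raise the grip force.

>>> {"name": "drive_tool", "arguments": {"rows": [[0, 0, 0, 0, 0, 0, 7.0], [0, 0, 0, 0, 0, 0, 6.6], [0, 0, 0, 0, 0, 0, 6.2], [0, 0, 0, 0, 0, 0, 5.8], [0, 0, 0, 0, 0, 0, 5.5]], "newtons": 8}}

```text
clock: 22.5
tcp_pos: [526.3, -308.4, 228.9]
orientation: [180.0, -0.2, -17.5]
ft_force: [-0.3, -0.9, -0.7]
grip_width: 60.1
```

>>> {"name": "drive_tool", "arguments": {"rows": [[0, 0, 0, 0, 0, 0, 5.4], [0, 0, 0, 0, 0, 0, 5.4], [0, 0, 0, 0, 0, 0, 5.4], [0, 0, 0, 0, 0, 0, 5.4], [0, 0, 0, 0, 0, 0, 5.4]], "newtons": 40}}

```text
clock: 23.0
tcp_pos: [526.3, -308.4, 228.9]
orientation: [180.0, -0.2, -17.5]
ft_force: [0.2, 0.2, 0.6]
grip_width: 60.0
```

```bash
python3 -c "
from look import *
plan(525.6,-308.4,328,-17.5)
"
```

```text
clock 23.0 pose [ 526.3 -308.4  228.9] [179.97  -0.21 -17.47] F [0.2 0.2 0.6] grip 60.0
shift cm [-0.04  0.03 -9.91] rot rad [ 0.0006 -0.0037  0.0006]
```

Gripped at 60.0 mm. I'll lift slowly.

>>> {"name": "drive_tool", "arguments": {"rows": [[0, 0, -0.2, 0, 0, 0, 5.4], [0, 0, -0.4, 0, 0, 0, 5.4], [0, 0, -0.6, 0, 0, 0, 5.4], [0, 0, -0.8, 0, 0, 0, 5.4], [0, 0, -0.8, 0, 0, 0, 5.4]]}}

```text
clock: 23.5
tcp_pos: [524.6, -307.6, 252.9]
orientation: [-179.9, 0.4, -17.5]
ft_force: [0.4, -0.1, -4.7]
grip_width: 59.8
```

```bash
python3 -c "
from look import *
plan(526.3,-308.4,329,-17.5)
look([525,-308,90],'n')
"
```

```text
clock 23.5 pose [ 524.6 -307.6  252.9] [-179.87    0.44  -17.47] F [ 0.4 -0.1 -4.7] grip 59.8
shift cm [ 0.12  0.01 -7.61] rot rad [-0.0023  0.0077  0.0005]
```

View pics/n.png

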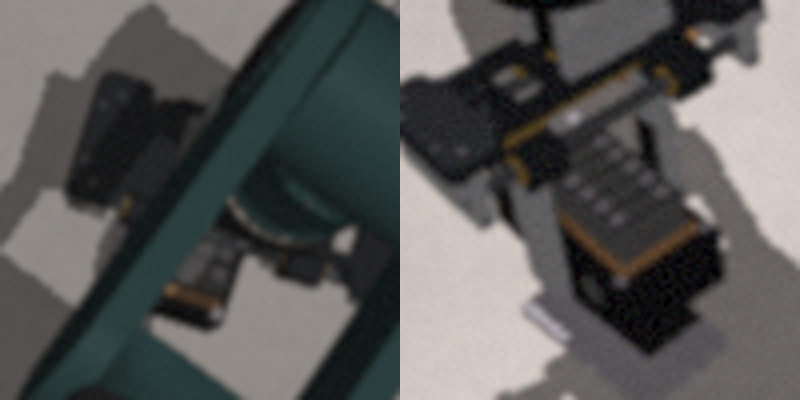

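>>> {"name": "drive_tool", "arguments": {"rows": [[0.03, 0, -0.9, 0, 0.002, 0, 5.4], [0.03, 0, -1.0, 0, 0.002, 0, 5.4], [0.03, 0, -1.0, 0, 0.002, 0, 5.4], [0.03, 0, -1.0, 0, 0.002, 0, 5.4], [0, 0, -1.0, 0, 0, 0, 5.4]]}}

```text
clock: 24.1
tcp_pos: [526.1, -308.1, 306.6]
orientation: [-179.9, -0.2, -17.5]
ft_force: [0.4, 0.1, -4.0]
grip_width: 59.7
```

>>> {"name": "drive_tool", "arguments": {"rows": [[0, 0, -0.8, 0, 0, 0, 5.4], [0, 0, -0.6, 0, 0, 0, 5.4], [0, 0, -0.4, 0, 0, 0, 5.4], [0, 0, -0.2, 0, 0, 0, 5.4], [0, 0, 0, 0, 0, 0, 5.4]]}}

```text
clock: 24.6
tcp_pos: [526.2, -308.3, 331.4]
orientation: [-180.0, -0.4, -17.5]
ft_force: [0.5, -0.2, -4.3]
grip_width: 59.7
```

```bash
python3 -c "
from look import *
plan(526.3,-308.4,329,-17.5)
"
```

```text
clock 24.6 pose [ 526.2 -308.3  331.4] [-179.99   -0.42  -17.46] F [ 0.5 -0.2 -4.3] grip 59.7
shift cm [0.01 0.01 0.24] rot rad [-0.0001 -0.0074  0.0006]
```

Lift is 10.2 cm. I'll trim the 0.4° pitch and hold.

>>> {"name": "drive_tool", "arguments": {"rows": [[0, 0, 0.1, 0, -0.006, 0, 5.4], [0, 0, 0, 0, 0, 0, 5.4], [0, 0, 0, 0, 0, 0, 5.4], [0, 0, 0, 0, 0, 0, 5.4], [0, 0, 0, 0, 0, 0, 5.4]]}}

```text
clock: 25.1
tcp_pos: [526.0, -308.1, 327.9]
orientation: [-179.9, 0.2, -17.5]
ft_force: [-0.9, -0.6, -4.8]
grip_width: 59.7
```

>>> {"name": "drive_tool", "arguments": {"rows": [[0, 0, 0, 0, 0, 0, 5.4], [0, 0, 0, 0, 0, 0, 5.4], [0, 0, 0, 0, 0, 0, 5.4], [0, 0, 0, 0, 0, 0, 5.4], [0, 0, 0, 0, 0, 0, 5.4]]}}

```text
clock: 25.6
tcp_pos: [526.0, -308.1, 327.8]
orientation: [-179.9, 0.2, -17.5]
ft_force: [-0.2, 0.1, -4.1]
grip_width: 59.8
```

```bash
python3 -c "
from look import *
plan(526.3,-308.4,329,-17.5)
look([525,-308,160],'o')
s=arm.snapshot('scene');save(s,'o_full'); print(abs(arm.sense()['dq']).max())
"
```

```text
clock 25.6 pose [ 526.  -308.1  327.8] [-179.91    0.2   -17.46] F [-0.2  0.1 -4.1] grip 59.8
shift cm [ 0.04  0.02 -0.12] rot rad [-0.0015  0.0034  0.0006]
0.14552036686805217
```

View pics/o.png

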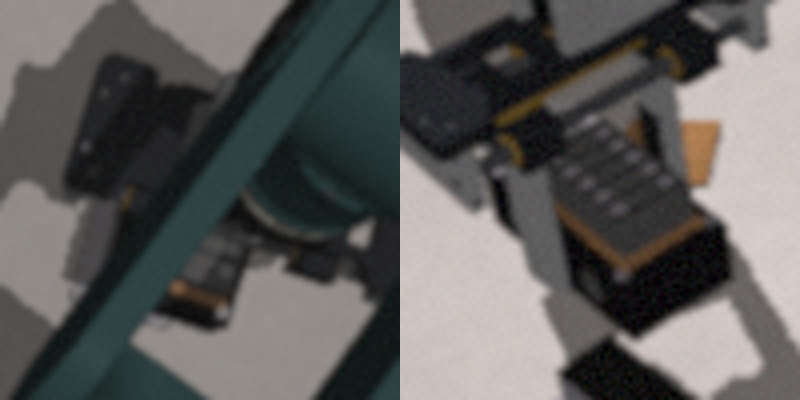

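View pics/o_full.png

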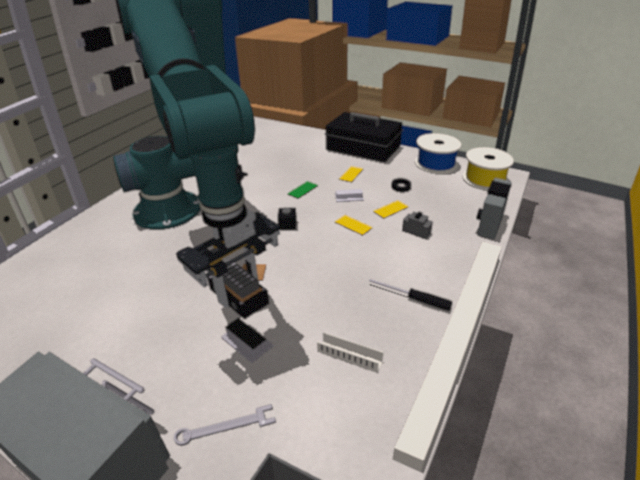

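The close-up shows the stack held level above the empty black stand top, with the sheet and module in place. In the full view the stack is at (244,290) and the bystanders are where they were at the start.

```bash
python3 -c "
from workcell import arm
print(arm.job_done())"
```

```text
the job is handed in; nothing more can be done
None
```

The stack is built, and the arm holds it about 9.9 cm above the stand. I handed the job in at about 26 s.

**What I did:** I laid the brown sheet on the enclosure and set the terminal module on the sheet. Both were lowered until the wrist force read 2–3 N, then released. I then gripped the enclosure by its 60 mm width at 40 N and lifted it straight up.

**Last checks:**
- **Hold:** the arm is still, tilted by at most 0.2°. The opening is 59.8 mm and the load reads 4.1–4.8 N.
- **Sheet:** it lies within about 1.5 mm and 0.4° of the enclosure's lid screws, measured in the top camera before the module went on.
- **Module:** it looks centred in the pictures, by eye and outline overlay only.
- **Other things:** in the final picture they stand where they were.

**Checks that failed or disagreed:**
- The lid-screw measurement failed in the scene camera, and failed again in the top camera after the module was on because the arm hid the lid.
- The two cameras differ by about 2–3 mm in world position. An early outline fit of the enclosure differed by 4° in yaw between them. I used the lid screws instead, where both cameras agreed to 0.3°.

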